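# Find the full tea tin by weight, file it, and put the empties away

### The arm

A 6-joint arm with a two-finger parallel gripper is mounted at the origin on the work surface. World frame = base frame: x ahead of the robot, y to its left, z up, the work surface at z = 0. Lengths are in m, angles in rad, forces in N, time in s.
With the tool pointing down it reaches from about 0.35 to 0.85 m from the base axis. Payload 8.1 kg.
Tool frame: the origin (TCP) lies at the very end of the fingers, on their centre line; the grasp point (between the pads) lies 19 mm behind it; z points along the fingers, y is the direction in which the jaws open and shut (so a half turn about z gives the same grasp; the last joint's range is limited). The gripper opens to 93 mm and grips with 3 to 60 N. Pads are 15 mm wide; open, the fingers measure 128 mm over their backs; the gripper's body (75 mm by 188 mm) begins 65 mm behind the grasp point.
Start: joints at [-1.231, 0.13, 1.488, -0, 1.523, -0.085], TCP at [0.247, -0.547, 0.219] pointing down, gripper open.
Joint ranges: [-2.96, 2.96], [-0.89, 2.26], [0.02, 2.5], [-1.34, 4.48], [0, 2.73], [-2.66, 2.66]. Speed limits (rad/s): [2.39, 2.39, 2.79, 3.14, 3.14, 3.14].

### API

Orientations are given as a rotation vector (axis times angle).
In Python, from plant import * gives the robot as it stands.
- The arm moves only by the tool apply_moves, never from a script. Its argument "commands" is one flat list of numbers, 7 for each row, row after row: the shift along the world's x, y, z in cm, then the turn, a rotation vector about the world's x, y, z in rad, then the finger opening in cm, from 0 to 9.3. A call has 1 to 8 rows; each row shifts and turns the pose as measured when the row begins; what a row does not reach is not made up. A row lasts 1/8 s, in which the tool goes at most 62.5 mm and 10.7 degrees, less where a joint would pass 70% of its speed; a pose out of reach is approached as far as the arm can. A call with a gripper value outside its range is refused whole. The fingers move at their own pace and stop on an object; "squeeze" is the grip in N (left out, the last holds). Time passes only in rows, so rows that do not move let the fingers close. It gives the time, the measured TCP pose, the force and the opening at its end, in the units of the state.
- read_state(): the state, without advancing time (a new reading comes with each control period).
- read_camera(name): name is "scene" or "top"; returns (picture, depth): 420x560x3 uint8, blue, green, red; 420x560 float32, m along the optical axis (not along the pixel's ray), 0 where there is no reading.
- camera_model(name): a dict with "intrinsics" (3x3 intrinsics, pixels), "R" (3x3) and "t" (3): a world point X has camera coordinates R X + t. Camera axes: x right, y down, z forward; pixel columns grow to the right and rows downward; lengths in m; the calibration is good to about 2 mm. A picture is of the moment at which its call begins. camera_model takes no time and is no camera call.
- close_job(): hands the job in, once; it reports no verdict.
Trained networks look in the newest picture that a camera, given by its name, has taken for a name from the list of things; names that differ only in an ending like _2 or _b are one class to them, and where a whole thing is asked for, a point or a joint stands for the part that bears it (a point fixed in the world has none). Each returns a list of dicts, best first, with "conf" (0 to 1); they miss things now and then, are a little off and sometimes report something else, mostly with a low value. They report only what shows in the picture. A call takes as long as a camera call. They do not tell look-alikes from the thing itself.
- find_in(query, camera): "point" ([x, y, z] in m, in the coordinates of the camera as it stood for that picture, good to about 4 mm: the middle of the surface that is visible of it).
- cut_out(query, camera): "mask" (420x560 bool, what is visible of it).
- spot_point(query, camera): "point" ([x, y, z] in m, in the coordinates of the camera as it stood for that picture, good to about 4 mm: a listed point, or the origin of a listed thing).
The state is a dict: "t": time; "q": joint angles; "dq": joint speeds; "joint_torque": joint torques, N m; "tool_pos": TCP position; "orientation": TCP orientation; "force": force on the tool from outside, world axes, zero at the start; "wrist_torque": the same for the moment, N m; "opening": finger opening in m.
Only numpy, scipy, OpenCV 4.12 (cv2) and the standard library are available. Lean on these libraries where they do the work, as an engineer would, in place of code of your own. Each camera call takes 0.05 s, during which the arm holds its last target. There are 200 camera calls.

### The job

One of the identical tea tins on the island is full and the rest are empty: lift them to feel which is which. Push the full one down between the two sprung cheeks of the bamboo keeper until it sits on the board, in the middle of the cheeks' length, and stand each empty one upright in a slot of the bamboo rack, one to a slot. Once all the tins are in, slide the loaded rack home on its runner until you feel it reach the stop, and knock over nothing else on the island.

Things in the scene. Friction and masses are not known exactly. Their poses are not given: they have to be found in the camera images.
- tin_a: Rectangular bare-metal tea tin, 45 x 66 x 115 mm tall, standing upright, lid closed, foot weighted. All tins look alike; four or five are there, exactly one full (0.5 to 0.65 kg), the others empty (0.11 to 0.15 kg); any may be the full one, any may be absent. Origin: centre of the underside; x along its 45 mm thickness, y along its 66 mm width, z up.
- tin_b: Rectangular bare-metal tea tin, 45 x 66 x 115 mm tall, standing upright, lid closed, foot weighted. All tins look alike; four or five are there, exactly one full (0.5 to 0.65 kg), the others empty (0.11 to 0.15 kg); any may be the full one, any may be absent. Origin: centre of the underside; x along its 45 mm thickness, y along its 66 mm width, z up.
- tin_c: Rectangular bare-metal tea tin, 45 x 66 x 115 mm tall, standing upright, lid closed, foot weighted. All tins look alike; four or five are there, exactly one full (0.5 to 0.65 kg), the others empty (0.11 to 0.15 kg); any may be the full one, any may be absent. Origin: centre of the underside; x along its 45 mm thickness, y along its 66 mm width, z up.
- tin_d: Rectangular bare-metal tea tin, 45 x 66 x 115 mm tall, standing upright, lid closed, foot weighted. All tins look alike; four or five are there, exactly one full (0.5 to 0.65 kg), the others empty (0.11 to 0.15 kg); any may be the full one, any may be absent. Origin: centre of the underside; x along its 45 mm thickness, y along its 66 mm width, z up.
- tin_e: Rectangular bare-metal tea tin, 45 x 66 x 115 mm tall, standing upright, lid closed, foot weighted. All tins look alike; four or five are there, exactly one full (0.5 to 0.65 kg), the others empty (0.11 to 0.15 kg); any may be the full one, any may be absent. Origin: centre of the underside; x along its 45 mm thickness, y along its 66 mm width, z up.
- tin_f: Rectangular bare-metal tea tin, 45 x 66 x 115 mm tall, standing upright, lid closed, foot weighted. All tins look alike; four or five are there, exactly one full (0.5 to 0.65 kg), the others empty (0.11 to 0.15 kg); any may be the full one, any may be absent. Origin: centre of the underside; x along its 45 mm thickness, y along its 66 mm width, z up.
- tin_g: Rectangular bare-metal tea tin, 45 x 66 x 115 mm tall, standing upright, lid closed, foot weighted. All tins look alike; four or five are there, exactly one full (0.5 to 0.65 kg), the others empty (0.11 to 0.15 kg); any may be the full one, any may be absent. Origin: centre of the underside; x along its 45 mm thickness, y along its 66 mm width, z up.
- slot_1 (a point): Slot 1 of the bamboo rack: an open-topped pocket 53 mm (x) by 74 mm (y). This point: centre of its floor, 15 mm above the counter; walls rise 40 mm above the floor. It moves with the rack. x: direction in which the rack slides home; z up. A tin stands in it with its thickness along x. Four pockets in a row along y, 80 mm apart.
- slot_2 (a point): Slot 2 of the bamboo rack: an open-topped pocket 53 mm (x) by 74 mm (y). This point: centre of its floor, 15 mm above the counter; walls rise 40 mm above the floor. It moves with the rack. x: direction in which the rack slides home; z up. A tin stands in it with its thickness along x. Four pockets in a row along y, 80 mm apart.
- slot_3 (a point): Slot 3 of the bamboo rack: an open-topped pocket 53 mm (x) by 74 mm (y). This point: centre of its floor, 15 mm above the counter; walls rise 40 mm above the floor. It moves with the rack. x: direction in which the rack slides home; z up. A tin stands in it with its thickness along x. Four pockets in a row along y, 80 mm apart.
- slot_4 (a point): Slot 4 of the bamboo rack: an open-topped pocket 53 mm (x) by 74 mm (y). This point: centre of its floor, 15 mm above the counter; walls rise 40 mm above the floor. It moves with the rack. x: direction in which the rack slides home; z up. A tin stands in it with its thickness along x. Four pockets in a row along y, 80 mm apart.
- rack_front (a point): Middle of the rack's front board, on the outer face that looks to the robot, 39 mm above the counter. The board is 326 mm long; its edges are 9 and 55 mm above the counter. x: direction in which the rack slides home, when pushed here. The runner board beneath reaches 17 mm or more in front of this face, its top 8 mm above the counter.
- rack (a joint): Travel of the rack on its runner, m: 0 pulled fully out towards the robot, 0.060 fully home against the hard stop. It starts at 0 to 0.015. Sliding friction about 3 N, slightly damped; it stays where it is left. The steel rails along the runner's two sides are 22 mm high.
- runner: The fixed wooden runner board with steel side rails, 150 x 346 mm, that carries the sliding rack. Origin: underside, 40 mm from its front end; x: direction in which the rack slides home; z up.
- keeper_seat (a point): Middle of the seat in the fixed bamboo keeper, on top of its base board, 10 mm above the counter. Two upright cheeks, each 80 mm long (x), 40 mm thick (y), 70 mm tall above the board, face each other across it, 33 mm apart in y. A tin goes in from above, its thickness along this y and its width along x, pushed down between the cheeks until it meets the board. z up.
- cheek_left (a joint): The keeper's cheek on the +y side: how far it has slid outward, m (0 at rest, at most 0.014), against a light spring, 2 N at rest, 3.5 N with a 45 mm tin in. The inner top edges of both cheeks are bevelled: the mouth is 57 mm wide at the top and narrows to 33 mm over the first 24 mm down.
- cheek_right (a joint): The keeper's cheek on the -y side: how far it has slid outward, m; otherwise like cheek_left.
- kettle: Bystander: tall glass kettle, 209 mm tall, 140 mm across, handle on +y. Origin: centre of the underside, z up.
- pitcher: Bystander: stainless steel pitcher, 130 mm tall, 92 mm across. Origin: centre of the underside, z up.
- gaiwan: Bystander: celadon lidded gaiwan on its saucer, 86 mm tall, 124 mm across. Origin: centre of the underside, z up.
- cup: Bystander: small celadon cup, 42 mm tall, 62 mm across, standing among the tins. Origin: centre of the underside, z up.
Mind the look-alikes: they are no part of the job. What is shaped like the tin_c but green is not meant.

How it is judged:
By the outcome, as a careful person would: the job done as asked, in the order asked, and still so for the second after the job is handed in, with the robot touching nothing.
Of tin_a, tin_d only 1 to 1 are there at a start; the rules pass over those that are not, and their reading is None.
Of tin_b, tin_e only 1 to 1 are there at a start; the rules pass over those that are not, and their reading is None.
Of tin_c, tin_f, tin_g only 2 to 3 are there at a start; the rules pass over those that are not, and their reading is None.
At some moment in a run one of tin_a, tin_b, tin_c, tin_d, tin_e, tin_f, tin_g may be knocked a few centimetres aside while the robot is not near it.
It also fails if it takes over 210 s, if anything falls off the work surface, if the arm or the gripper's body presses on something with over 40 N, if the wrist force passes 120 N, or if a joint passes its speed limit or range.

## Working session

There is one attempt and no reset: what is moved stays moved. The work goes in short steps, Python scripts to look and compute and a tool call to move; the robot and the scene stay as the last step left them, time stands still between calls to the robot, and variables do not carry over. Pictures are saved under pics/ and viewed, about 12 in all and at most 16, crops included, and the job is handed in when it is done.

Besides the shell and the picture viewer there is one more tool, called after "Emit:" as name(argument=value, ...) on one line, values as JSON. apply_moves: Moves the arm, as the interface text tells. Its arguments: {"type":"object","properties":{"commands":{"type":"array"},"squeeze":{"type":"number"}},"required":["commands"]}

```bash
mkdir -p pics; ls
cat > h.py <<'E'
from plant import *
import numpy as np, cv2
def w(name,p):
    m=camera_model(name); return np.array(m["R"]).T@(np.array(p)-np.array(m["t"]))
def px(name,X):
    m=camera_model(name); c=np.array(m["R"])@np.array(X)+np.array(m["t"]); u=np.array(m["intrinsics"])@c; return u[:2]/u[2]
def cloud(name,d):
    m=camera_model(name);K=np.array(m["intrinsics"]);v,u=np.indices(d.shape)
    P=np.stack([(u-K[0,2])/K[0,0]*d,(v-K[1,2])/K[1,1]*d,d],-1)
    return (P-np.array(m["t"]))@np.array(m["R"])
E
python3 - <<'E'
from h import *
s=read_state();print(s)
for n in("scene","top"):
    p,d=read_camera(n);cv2.imwrite(f"pics/{n}0.png",p);np.save(f"{n}0.npy",d)
    m=camera_model(n);print(n,-np.array(m["R"]).T@np.array(m["t"]),m["R"][2])
E
```

```text
pics
{'t': 0.0, 'q': array([-1.23136708e+00,  1.31158746e-01,  1.48923572e+00, -6.53368270e-05,
        1.52300456e+00, -8.54239328e-02]), 'dq': array([-5.71070215e-04,  2.11154941e-04,  2.12772256e-04,  1.07072598e-05,
        1.38740386e-04,  8.17102004e-04]), 'joint_torque': array([ 6.58323188e-05, -5.59848797e+01, -4.91749871e+01,  7.67670991e-02,
        3.59538943e-02, -1.57915438e-04]), 'tool_pos': array([ 0.2471112 , -0.54614036,  0.21761282]), 'orientation': array([-3.06923198e+00, -6.61978876e-01,  4.60816089e-04]), 'force': array([ 0.41672945, -1.29837888,  0.15621912]), 'wrist_torque': array([0.06470083, 0.02127054, 0.04340947]), 'opening': 0.09279024363238848}
scene [ 1.49665867 -0.42897     0.74962468] [-0.74609099  0.36259206 -0.5584579 ]
top [0.47986545 0.02002749 1.18667443] [ 0.08186646  0.02536255 -0.99632054]
```

View pics/top0.png

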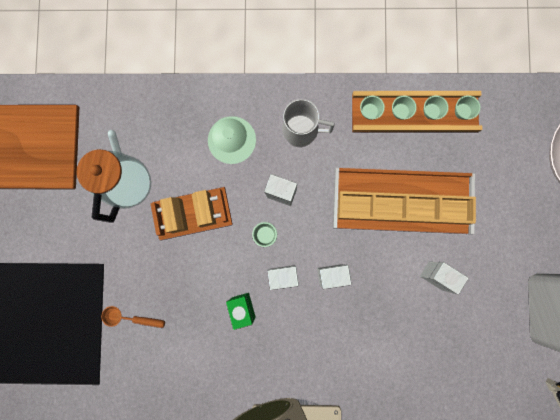

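View pics/scene0.png

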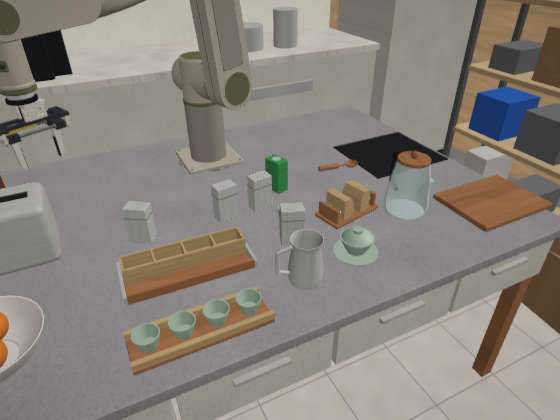

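Run:
```python
from h import *
read_camera("top");read_camera("scene")
for n in("top","scene"):
  for q in ("tin_a","slot_1","rack_front","runner","keeper_seat","kettle","pitcher","gaiwan","cup"):
    try:
      for r in spot_point(q,n):
        X=w(n,r["point"]);print(n,q,round(r["conf"],2),X.round(3),px(n,X).round())
    except Exception as e: print(q,e)
```

```text
top tin_a 0.97 [ 0.424 -0.339  0.002] [433. 276.]
top tin_a 0.88 [ 0.631  0.042 -0.003] [281. 194.]
top tin_a 0.87 [0.426 0.038 0.002] [282. 274.]
top tin_a 0.79 [0.348 0.136 0.002] [243. 305.]
top tin_a 0.6 [ 0.429 -0.088 -0.003] [332. 273.]
top slot_1 0.88 [ 0.587 -0.38   0.015] [450. 211.]
top slot_1 0.87 [ 0.597 -0.145  0.014] [355. 206.]
top slot_1 0.83 [ 0.592 -0.225  0.02 ] [388. 208.]
top slot_1 0.66 [ 0.587 -0.307  0.015] [421. 211.]
top rack_front 0.8 [ 0.555 -0.263  0.038] [405. 223.]
top runner 0.76 [ 0.573 -0.267  0.   ] [403. 216.]
top keeper_seat 0.62 [0.576 0.27  0.01 ] [191. 214.]
top keeper_seat 0.36 [0.658 0.436 0.   ] [128. 182.]
top keeper_seat 0.3 [ 0.573 -0.268  0.   ] [404. 217.]
top kettle 0.88 [0.656 0.437 0.   ] [128. 183.]
top pitcher 0.84 [ 0.796 -0.006  0.001] [300. 130.]
top pitcher 0.57 [ 0.422  0.038 -0.001] [282. 276.]
top pitcher 0.23 [ 0.589 -0.305  0.013] [419. 210.]
top gaiwan 0.92 [ 0.772  0.17  -0.001] [232. 139.]
top cup 0.71 [0.526 0.08  0.001] [266. 235.]
scene tin_a 0.93 [ 0.427 -0.347 -0.004] [143. 239.]
scene tin_a 0.67 [ 0.34   0.132 -0.
[... 269 characters left out ...]
.]
scene slot_1 0.65 [ 0.593 -0.224  0.016] [200. 254.]
scene slot_1 0.63 [ 0.593 -0.383  0.015] [141. 272.]
scene rack_front 0.96 [ 0.56  -0.266  0.038] [181. 245.]
scene runner 0.87 [ 0.58  -0.267 -0.004] [184. 261.]
scene runner 0.22 [ 0.598 -0.147  0.017] [227. 246.]
scene keeper_seat 0.95 [0.58  0.264 0.007] [346. 210.]
scene keeper_seat 0.22 [ 0.583 -0.267 -0.005] [185. 262.]
scene kettle 0.68 [ 0.659  0.439 -0.002] [405. 211.]
scene pitcher 0.59 [ 0.793 -0.007 -0.002] [305. 279.]
scene pitcher 0.38 [ 0.58  -0.264  0.004] [185. 259.]
scene gaiwan 0.56 [ 0.765  0.165 -0.002] [354. 254.]
scene gaiwan 0.48 [ 0.6   -0.146  0.015] [228. 248.]
scene cup 0.7 [ 0.555 -0.265  0.039] [180. 244.]
```

The four metal tins show at top pixels (281,190), (283,278), (335,277) and (450,278). The box at (240,311) is the green look-alike, so I leave it out. The rack is at (405,208) and the keeper at (191,213). Next I fit poses and yaw from depth.

```bash
cat >> h.py <<'E'
def fit(P,c,r,z0,z1):
    m=(P[...,2]>z0)&(P[...,2]<z1)&(np.hypot(P[...,0]-c[0],P[...,1]-c[1])<r)
    q=P[m]; 
    if len(q)<10: return None
    (x,y),(a,b),t=cv2.minAreaRect((q[:,:2]*1000).astype(np.float32))
    if a>b: a,b,t=b,a,t+90   # t: direction of short side
    t=(t+90)%180-90
    return round(x,1),round(y,1),round(a,1),round(b,1),round(t,1),len(q),q[:,2].mean().round(4)
E
python3 - <<'E'
from h import *
for n in("top","scene"):
  d=np.load(n+"0.npy");P=cloud(n,d);P[d==0]=9
  print(n)
  for k,c in dict(T1=(.42,-.345),T2=(.632,.04),T3=(.427,.035),T4=(.427,-.087)).items(): print(k,fit(P,c,.06,.108,.125))
  print("green",fit(P,(.345,.134),.06,.10,.14))
  print("rack",fit(P,(.593,-.265),.2,.047,.063))
  print("keeper",fit(P,(.578,.267),.11,.07,.09))
  print("board",fit(P,(.578,.267),.13,.005,.016))
  print("runner",fit(P,(.62,-.265),.2,.004,.03))
p,d=read_camera("top")
a=cv2.resize(p[170:310,140:260],None,fx=4,fy=4,interpolation=cv2.INTER_CUBIC)
cv2.imwrite("pics/k.png",a)
E
```

```text
top
T1 (425.6, -344.1, 45.5, 67.0, -32.1, 600, np.float64(0.1142))
T2 (630.4, 41.6, 45.4, 66.1, -19.6, 552, np.float64(0.1145))
T3 (423.0, 35.2, 44.9, 65.8, 8.6, 574, np.float64(0.1144))
T4 (426.3, -84.2, 45.1, 66.2, 9.0, 584, np.float64(0.1145))
green (343.2, 134.8, 46.0, 66.1, -74.2, 600, np.float64(0.1142))
rack (517.0, -261.0, 215.8, 326.9, -2.2, 1143, np.float64(0.0537))
keeper (578.2, 268.9, 80.5, 113.8, 12.2, 945, np.float64(0.0787))
board (571.8, 283.1, 225.7, 231.8, -19.6, 1077, np.float64(0.0096))
runner (623.1, -258.5, 387.4, 387.5, 31.7, 7630, np.float64(0.0127))
scene
T1 (427.6, -346.7, 47.6, 66.5, -33.2, 257, np.float64(0.1144))
T2 (631.7, 38.9, 51.9, 66.4, -19.3, 259, np.float64(0.1147))
T3 (423.8, 32.4, 51.8, 69.5, 5.0, 190, np.float64(0.1142))
T4 (429.0, -86.4, 49.0, 67.2, 7.9, 205, np.float64(0.1144))
green (345.6, 131.6, 49.9, 70.4, -76.5, 201, np.float64(0.1121))
rack (529.1, -264.2, 200.7, 326.2, -1.8, 1227, np.float64(0.0533))
keeper (580.2, 265.1, 82.9, 116.6, 13.0, 403, np.float64(0.0781))
board (618.0, 260.2, 96.9, 237.4, -13.9, 379, np.float64(0.0101))
runner (635.5, -280.8, 343.7, 376.7, -43.3, 4193, np.float64(0.0163))
```

View pics/k.png

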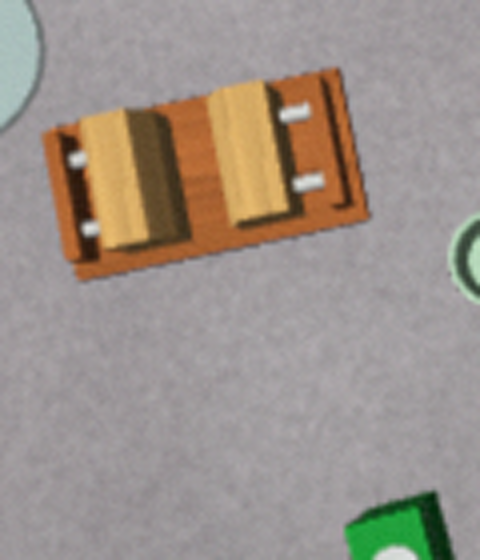

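Emit:
apply_moves(commands=[3,3.4,0,0,0,0.1,9.3,3,3.4,0,0,0,0.1,9.3,3,3.4,0,0,0,0.1,9.3,3,3.4,0,0,0,0.1,9.3,3,3.4,0,0,0,0.1,9.3,3,3.4,0,0,0,0.1,9.3,0,0,0,0,0,0,9.3], squeeze=25)

```text
t: 2.02
tool_pos: [0.4313, -0.3366, 0.219]
orientation: [2.723, 1.563, 0.001]
force: [0.1, -1.2, 0.3]
opening: 0.0929
```

```bash
cat > st.py <<'E'
from h import *
import sys
s=read_state()
from scipy.spatial.transform import Rotation as R
M=R.from_rotvec(s["orientation"]).as_matrix()
j=np.degrees(np.arctan2(M[1,1],M[0,1]))%180
print("t",round(s["t"],2),"tcp cm",(s["tool_pos"]*100).round(2),"jaw",round(j,1),"ztool",M[:,2].round(3),"F",s["force"].round(2),"op",round(s["opening"]*100,2),"T",s["joint_torque"][1:3].round(2),"q",s["q"].round(2))
if len(sys.argv)>3:
    x,y,a=map(float,sys.argv[1:4])
    da=(a-j+90)%180-90
    tilt=np.cross(M[:,2],[0,0,-1])
    print("go dx",round(x-s["tool_pos"][0]*100,2),"dy",round(y-s["tool_pos"][1]*100,2),"rz",round(np.radians(da),3),"tilt fix",tilt.round(3))
E
python3 st.py 42.65 -34.5 -32.4
```

```text
t 2.02 tcp cm [ 43.13 -33.66  21.9 ] jaw 149.7 ztool [ 0.002 -0.001 -1.   ] F [ 0.08 -1.21  0.26] op 9.29 T [-48.51 -49.11] q [-0.76 -0.01  1.64  0.    1.52 -0.23]
go dx -0.48 dy -0.84 rz -0.037 tilt fix [0.001 0.002 0.   ]
```

Emit:
apply_moves(commands=[-0.5,-0.8,-3.5,0,0,-0.04,9.3,0,0,-4,0,0,0,9.3,0,0,-4,0,0,0,9.3,0,0,-2,0,0,0,9.3,0,0,0,0,0,0,3,0,0,0,0,0,0,3,0,0,0,0,0,0,3,0,0,0,0,0,0,3], squeeze=25)

```text
t: 3.02
tool_pos: [0.4249, -0.3505, 0.0853]
orientation: [2.753, 1.491, 0.001]
force: [-0.5, -1.0, -0.6]
opening: 0.0576
```

```bash
python3 st.py 42.65 -34.5 -32.4
```

```text
t 3.02 tcp cm [ 42.49 -35.05   8.53] jaw 146.9 ztool [ 0.006 -0.009 -1.   ] F [-0.49 -0.97 -0.59] op 5.76 T [-50.32 -45.51] q [-0.78  0.09  1.78 -0.    1.26 -0.2 ]
go dx 0.16 dy 0.55 rz 0.012 tilt fix [0.009 0.006 0.   ]
```

Emit:
apply_moves(commands=[0.1,0.4,0,0,0,0,3,0,0,0,0,0,0,3,0,0,0,0,0,0,3,0,0,2,0,0,0,3,0,0,4,0,0,0,3,0,0,4,0,0,0,3,0,0,0,0,0,0,3,0,0,0,0,0,0,3], squeeze=25)

```text
t: 4.03
tool_pos: [0.4228, -0.3427, 0.1811]
orientation: [-2.762, -1.498, 0.004]
force: [-0.8, 0.1, -6.2]
opening: 0.0448
```

```bash
python3 st.py 59.4 -22.5 -2
```

```text
t 4.03 tcp cm [ 42.28 -34.27  18.11] jaw 146.9 ztool [-0.002 -0.001 -1.   ] F [-0.82  0.09 -6.16] op 4.48 T [-53.48 -53.48] q [-0.77  0.    1.69 -0.    1.45 -0.2 ]
go dx 17.12 dy 11.77 rz 0.542 tilt fix [ 0.001 -0.002  0.   ]
```

T1 lifts at about 6.2 N, roughly 0.63 kg, so it is the full one and I take it to the keeper.

Emit:
apply_moves(commands=[0,0,4,0,0,0,3,1,4.4,1.5,0,0,-0.06,3,1.1,4.5,0,0,0,-0.06,3,1.1,4.5,0,0,0,-0.06,3,1.1,4.5,0,0,0,-0.06,3,1.1,4.5,0,0,0,-0.06,3,1.1,4.5,0,0,0,-0.06,3,1.1,4.5,0,0,0,-0.06,3])

```text
t: 5.03
tool_pos: [0.4912, -0.0183, 0.2144]
orientation: [-2.999, -0.852, 0.027]
force: [0.3, -0.4, -5.2]
opening: 0.045
```

Emit:
apply_moves(commands=[1.1,4.5,0,0,0,-0.06,3,1.1,4.5,0,0,0,-0.06,3,1.1,4.5,0,0,0,-0.06,3,1.1,4.5,0,0,0,-0.06,3,1.1,4.5,0,0,0,-0.06,3,1.1,4.5,0,0,0,-0.06,3,0.5,1,0,0,0,-0.02,3,0,0,0,0,0,0,3])

```text
t: 6.02
tool_pos: [0.5536, 0.2721, 0.1897]
orientation: [-3.105, -0.255, 0.066]
force: [-0.5, -0.4, -5.6]
opening: 0.0448
```

```bash
python3 st.py 57.9 26.7 102.4
```

```text
t 6.03 tcp cm [55.36 27.21 18.97] jaw 99.3 ztool [-0.044  0.022 -0.999] F [-0.49 -0.42 -5.57] op 4.48 T [-63.1  -52.18] q [0.35 0.22 1.44 0.04 1.51 1.76]
go dx 2.54 dy -0.51 rz 0.053 tilt fix [-0.022 -0.044 -0.   ]
```

Emit:
apply_moves(commands=[1.3,-0.3,1,-0.02,-0.04,0.03,3,1.2,-0.2,0,0,0,0.02,3,0,0,0,0,0,0,3,0,0,0,0,0,0,3])

```text
t: 6.52
tool_pos: [0.5804, 0.2628, 0.1994]
orientation: [3.122, 0.337, -0.005]
force: [0.4, 0.1, -4.5]
opening: 0.0451
```

```bash
python3 st.py 57.9 26.7 102.4
python3 - <<'E'
from h import *
for n in("top","scene"):
  p,d=read_camera(n);np.save(n+"1.npy",d);P=cloud(n,d);P[d==0]=9
  cv2.imwrite(f"pics/{n}1.png",p)
  c=px(n,[.579,.267,.1]).astype(int);a=p[max(c[1]-70,0):c[1]+70,c[0]-80:c[0]+80]
  cv2.imwrite(f"pics/{n}1c.png",cv2.resize(a,None,fx=3,fy=3,interpolation=cv2.INTER_CUBIC))
  print(n,"keeper",fit(P,(.579,.267),.09,.072,.088))
a=cv2.vconcat([cv2.imread("pics/top1c.png"),cv2.imread("pics/scene1c.png")])
cv2.imwrite("pics/both1.png",cv2.resize(a,None,fx=.7,fy=.7))
E
```

```text
t 6.53 tcp cm [58.04 26.28 19.94] jaw 102.3 ztool [-0.003 -0.002 -1.   ] F [ 0.4   0.06 -4.5 ] op 4.51 T [-64.75 -51.97] q [ 0.35  0.24  1.4  -0.    1.51  1.7 ]
go dx -0.14 dy 0.42 rz 0.001 tilt fix [ 0.002 -0.003  0.   ]
top keeper (572.9, 225.9, 31.8, 51.3, -78.4, 200, np.float64(0.0789))
scene keeper (578.8, 266.2, 83.6, 119.4, 13.0, 315, np.float64(0.0785))
```

View pics/both1.png

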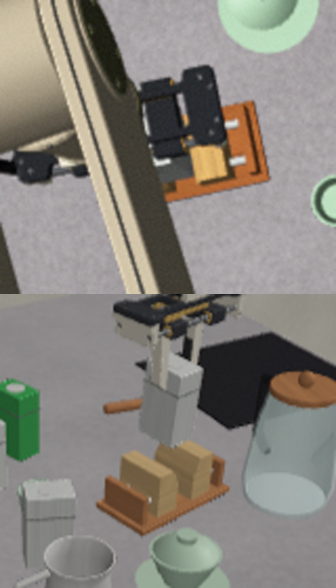

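Emit:
apply_moves(commands=[-0.1,0.4,-1,0,0,0,3,0,0,-1.5,0,0,0,3,0,0,-1.5,0,0,0,3,0,0,0,0,0,0,3], squeeze=50)

```text
t: 7.12
tool_pos: [0.5781, 0.2672, 0.1552]
orientation: [3.122, 0.338, -0.008]
force: [-0.0, -1.0, -4.4]
opening: 0.0446
```

```bash
python3 st.py 57.9 26.7 102.4
python3 - <<'E'
from h import *
n="scene"
p,d=read_camera(n);P=cloud(n,d);P[d==0]=9
# points on the tin's top/upper side between fingers
m=(P[...,2]>.10)&(P[...,2]<.150)&(np.hypot(P[...,0]-.579,P[...,1]-.267)<.06)
q=P[m];print(len(q));a=np.radians(12.4)
u=(q[:,0]-.579)*np.cos(a)+(q[:,1]-.267)*np.sin(a);v=-(q[:,0]-.579)*np.sin(a)+(q[:,1]-.267)*np.cos(a)
print(np.percentile(u,[1,5,50,95,99]).round(4),np.percentile(v,[1,5,50,95,99]).round(4))
c=px(n,[.579,.267,.08]).astype(int);a=p[c[1]-65:c[1]+65,c[0]-75:c[0]+75]
cv2.imwrite("pics/s2.png",cv2.resize(a,None,fx=4,fy=4,interpolation=cv2.INTER_CUBIC))
E
```

```text
t 7.12 tcp cm [57.81 26.72 15.52] jaw 102.3 ztool [-0.005 -0.002 -1.   ] F [-0.   -0.98 -4.37] op 4.46 T [-64.86 -50.56] q [ 0.35  0.27  1.45 -0.    1.43  1.71]
go dx 0.09 dy -0.02 rz 0.001 tilt fix [ 0.002 -0.005  0.   ]
365
[-0.035  -0.0317  0.0143  0.0302  0.0319] [-0.0262 -0.0249 -0.0216  0.0148  0.0197]
```

View pics/s2.png

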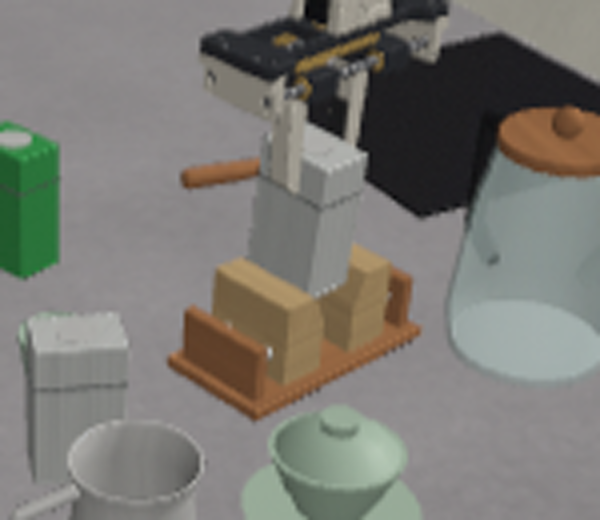

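The tin is over the mouth, centred along the cheeks (u from -34 to +32 mm). I push it down.

Emit:
apply_moves(commands=[0,0,-1,0,0,0,3,0,0,-1,0,0,0,3,0,0,-1,0,0,0,3,0,0,-1,0,0,0,3,0,0,-1,0,0,0,3,0,0,0,0,0,0,3])

```text
t: 7.92
tool_pos: [0.5797, 0.2676, 0.1045]
orientation: [3.123, 0.338, -0.001]
force: [1.4, -0.0, -8.9]
opening: 0.0442
```

```bash
python3 st.py 57.9 26.7 102.4
```

```text
t 7.92 tcp cm [57.97 26.76 10.45] jaw 102.3 ztool [-0.    -0.001 -1.   ] F [ 1.36 -0.04 -8.89] op 4.42 T [-67.55 -50.09] q [ 0.35  0.31  1.49 -0.    1.34  1.71]
go dx -0.07 dy -0.06 rz 0.001 tilt fix [ 0.001 -0.     0.   ]
```

Emit:
apply_moves(commands=[0,0,-0.5,0,0,0,3,0,0,-0.4,0,0,0,3,0,0,-0.3,0,0,0,3,0,0,0,0,0,0,3])

```text
t: 8.43
tool_pos: [0.58, 0.2678, 0.0984]
orientation: [3.122, 0.338, 0.001]
force: [0.7, -0.9, -8.6]
opening: 0.0447
```

```bash
python3 st.py 57.9 26.7 102.4
```

```text
t 8.43 tcp cm [58.   26.78  9.84] jaw 102.4 ztool [ 0.001 -0.001 -1.   ] F [ 0.65 -0.87 -8.62] op 4.47 T [-69.38 -52.05] q [ 0.35  0.32  1.5  -0.    1.33  1.71]
go dx -0.1 dy -0.08 rz 0.001 tilt fix [0.001 0.001 0.   ]
```

Emit:
apply_moves(commands=[0,0,-0.5,0,0,0,3,0,0,-0.5,0,0,0,3])

```text
t: 8.68
tool_pos: [0.582, 0.2685, 0.0981]
orientation: [3.123, 0.339, 0.009]
force: [-15.2, -7.7, 32.1]
opening: 0.045
```

```bash
python3 st.py 57.9 26.7 102.4
```

```text
t 8.68 tcp cm [58.2  26.85  9.81] jaw 102.4 ztool [ 0.006  0.001 -1.   ] F [-15.17  -7.7   32.13] op 4.5 T [-47.16 -40.38] q [ 0.35  0.32  1.5  -0.    1.32  1.71]
go dx -0.3 dy -0.15 rz 0.0 tilt fix [-0.001  0.006  0.   ]
```

Emit:
apply_moves(commands=[-0.1,0,0,0,0,0,3,0,0,0,0,0,0,7,0,0,0,0,0,0,7,0,0,0,0,0,0,7,0,0,2,0,0,0,7,0,0,4,0,0,0,7,0,0,4,0,0,0,7,0,0,3,0,0,0,9.3], squeeze=25)

```text
t: 9.68
tool_pos: [0.5799, 0.2684, 0.2329]
orientation: [-3.123, -0.339, -0.007]
force: [-0.5, 0.2, -0.1]
opening: 0.076
```

```bash
python3 st.py 63.1 4 -19.5
python3 - <<'E'
from h import *
n="scene"
p,d=read_camera(n);P=cloud(n,d);P[d==0]=9
print("tin",fit(P,(.579,.267),.06,.117,.135))
print("cheeks",fit(P,(.579,.267),.09,.072,.088))
for k,c in dict(T2=(.631,.04),T3=(.4235,.034),T4=(.4275,-.085)).items(): print(k,fit(P,c,.08,.108,.125))
E
```

```text
t 9.68 tcp cm [57.99 26.84 23.29] jaw 102.4 ztool [ 0.004  0.001 -1.   ] F [-0.55  0.22 -0.09] op 7.6 T [-60.84 -48.02] q [ 0.35  0.23  1.36 -0.    1.56  1.71]
go dx 5.11 dy -22.84 rz 1.014 tilt fix [-0.001  0.004  0.   ]
tin (575.1, 266.2, 46.9, 70.2, -78.2, 203, np.float64(0.1243))
cheeks (578.9, 265.7, 83.7, 131.3, 11.8, 370, np.float64(0.079))
T2 (631.4, 38.6, 48.7, 65.8, -18.7, 257, np.float64(0.1147))
T3 (424.8, 32.7, 51.7, 68.4, 9.6, 193, np.float64(0.1142))
T4 (428.0, -87.2, 48.1, 67.9, 8.0, 201, np.float64(0.1142))
```

Emit:
apply_moves(commands=[0.85,-3.8,0.2,0,0,0.17,9.3,0.85,-3.8,0.2,0,0,0.17,9.3,0.85,-3.8,0.2,0,0,0.17,9.3,0.85,-3.8,0.2,0,0,0.17,9.3,0.85,-3.8,0.2,0,0,0.17,9.3,0.85,-3.8,0.2,0,0,0.17,9.3,0,0,0,0,0,0,9.3])

```text
t: 10.6
tool_pos: [0.6359, 0.0355, 0.2628]
orientation: [-2.522, -1.862, -0.033]
force: [-0.0, 0.7, 0.2]
opening: 0.0929
```

```bash
python3 st.py 63.1 4 -19.5;  python3 - <<'E'
from h import *
n="top"
p,d=read_camera(n);P=cloud(n,d);P[d==0]=9
print("tin",fit(P,(.579,.267),.06,.117,.135))
print("cheeks",fit(P,(.579,.267),.09,.07,.088))
E
```

```text
t 10.6 tcp cm [63.59  3.55 26.28] jaw 162.9 ztool [ 0.013  0.018 -1.   ] F [-0.04  0.73  0.2 ] op 9.29 T [-59.89 -49.95] q [-0.04  0.2   1.33  0.02  1.6   0.26]
go dx -0.49 dy 0.45 rz -0.041 tilt fix [-0.018  0.013  0.   ]
tin (573.8, 268.6, 46.2, 66.1, -77.0, 567, np.float64(0.1246))
cheeks (578.3, 269.6, 80.8, 125.9, 12.2, 930, np.float64(0.0791))
```

Emit:
apply_moves(commands=[-0.5,0.5,-4,-0.02,0.01,-0.04,9.3,0,0,-4,0,0,0,9.3,0,0,-4,0,0,0,9.3,0,0,-4,0,0,0,9.3,0,0,-1.5,0,0,0,9.3,0,0,0,0,0,0,7,0,0,0,0,0,0,7])

```text
t: 11.52
tool_pos: [0.6322, 0.0499, 0.0911]
orientation: [2.568, 1.798, 0.018]
force: [0.0, -0.6, 1.3]
opening: 0.0773
```

```bash
python3 st.py 63.1 4 -19.5
```

```text
t 11.53 tcp cm [63.22  4.99  9.11] jaw 160.0 ztool [ 0.013  0.    -1.   ] F [ 0.03 -0.6   1.26] op 7.73 T [-60.45 -45.31] q [-0.    0.3   1.53  0.    1.3   0.35]
go dx -0.12 dy -0.99 rz 0.009 tilt fix [-0.     0.013  0.   ]
```

Emit:
apply_moves(commands=[-0.1,-1,-0.5,0,0.01,0,7,0,0,0,0,0,0,7,0,0,0,0,0,0,3,0,0,0,0,0,0,3,0,0,0,0,0,0,3,0,0,0,0,0,0,3,0,0,0,0,0,0,3])

```text
t: 12.4
tool_pos: [0.6339, 0.0387, 0.0903]
orientation: [2.57, 1.798, 0.012]
force: [0.1, -0.1, 0.4]
opening: 0.0455
```

```bash
python3 st.py 63.1 4 -19.5
```

```text
t 12.4 tcp cm [63.39  3.87  9.03] jaw 159.9 ztool [ 0.009  0.    -1.   ] F [ 0.14 -0.14  0.41] op 4.55 T [-61.97 -46.36] q [-0.02  0.31  1.53  0.    1.3   0.33]
go dx -0.29 dy 0.13 rz 0.01 tilt fix [-0.     0.009  0.   ]
```

Emit:
apply_moves(commands=[0,0,3,0,0.01,0,3,0,0,4,0,0,0,3,0,0,4,0,0,0,3,0,0,3,0,0,0,3,0,0,0,0,0,0,3,0,0,0,0,0,0,3])

```text
t: 13.15
tool_pos: [0.6305, 0.0393, 0.2292]
orientation: [-2.569, -1.798, 0.011]
force: [0.3, -0.2, -1.3]
opening: 0.0451
```

```bash
python3 st.py 59.1 -30.6 -2
python3 - <<'E'
from h import *
for n in ("top0","scene0"):
  d=np.load(n+".npy");P=cloud(n[:-1],d);P[d==0]=9;P[P[...,0]<.54]=9
  print(n,"rack top",fit(P,(.593,-.265),.18,.049,.060))
E
```

```text
t 13.15 tcp cm [63.05  3.93 22.92] jaw 160.0 ztool [-0.009  0.001 -1.   ] F [ 0.27 -0.16 -1.28] op 4.51 T [-63.72 -51.96] q [-0.02  0.22  1.37  0.    1.56  0.33]
go dx -3.95 dy -34.53 rz 0.315 tilt fix [-0.001 -0.009 -0.   ]
top0 rack top (592.0, -263.9, 65.6, 326.9, -2.2, 1048, np.float64(0.0539))
scene0 rack top (592.8, -266.2, 73.3, 326.2, -1.8, 954, np.float64(0.0538))
```

Emit:
apply_moves(commands=[-0.4,-4.2,0.3,0,-0.01,0.04,3,-0.4,-4.2,0.3,0,0,0.04,3,-0.4,-4.2,0.3,0,0,0.04,3,-0.4,-4.2,0.3,0,0,0.04,3,-0.4,-4.2,0.3,0,0,0.04,3,-0.4,-4.2,0.3,0,0,0.04,3,-0.4,-4.2,0.3,0,0,0.04,3,-0.4,-4,0,0,0,0.03,3])

```text
t: 14.15
tool_pos: [0.5894, -0.2984, 0.2291]
orientation: [-2.231, -2.18, 0.02]
force: [-0.2, -0.0, -0.6]
opening: 0.0452
```

```bash
python3 st.py 59.1 -30.5 -2.1
```

```text
t 14.15 tcp cm [ 58.94 -29.84  22.91] jaw 178.7 ztool [-0.025  0.007 -1.   ] F [-0.15 -0.01 -0.58] op 4.52 T [-68.6  -48.23] q [-0.54  0.32  1.26 -0.01  1.59 -0.52]
go dx 0.16 dy -0.66 rz -0.013 tilt fix [-0.007 -0.025 -0.   ]
```

Emit:
apply_moves(commands=[0.2,-0.4,0,-0.007,-0.025,-0.013,3,0,0,0,0,0,0,3,0,0,-2,0,0,0,3,0,0,-2.5,0,0,0,3,0,0,-2,0,0,0,3,0,0,0,0,0,0,3,0,0,0,0,0,0,3])

```text
t: 15.02
tool_pos: [0.5885, -0.2983, 0.1515]
orientation: [-2.252, -2.173, 0.003]
force: [-0.1, -0.9, -1.3]
opening: 0.0451
```

```bash
python3 st.py 59.1 -30.5 -2.1
python3 - <<'E'
from h import *
n="scene"
p,d=read_camera(n);P=cloud(n,d);P[d==0]=9
# tin: front face (+x) and -y edge
m=(P[...,2]>.07)&(P[...,2]<.14)&(np.hypot(P[...,0]-.591,P[...,1]+.305)<.06)
q=P[m];print(len(q));a=np.radians(-2.1)
u=(q[:,0]-.591)*np.cos(a)+(q[:,1]+.305)*np.sin(a);v=-(q[:,0]-.591)*np.sin(a)+(q[:,1]+.305)*np.cos(a)
print(np.percentile(u,[1,5,50,95,99]).round(4),np.percentile(v,[1,5,50,95,99]).round(4))
c=px(n,[.591,-.305,.08]).astype(int);a=p[c[1]-65:c[1]+65,c[0]-75:c[0]+75]
cv2.imwrite("pics/s3.png",cv2.resize(a,None,fx=4,fy=4,interpolation=cv2.INTER_CUBIC))
E
```

```text
t 15.03 tcp cm [ 58.85 -29.83  15.15] jaw 178.0 ztool [-0.01   0.007 -1.   ] F [-0.06 -0.86 -1.27] op 4.51 T [-64.82 -47.54] q [-0.55  0.34  1.37  0.    1.44 -0.51]
go dx 0.25 dy -0.67 rz -0.001 tilt fix [-0.007 -0.01  -0.   ]
600
[-0.0137  0.0135  0.0173  0.02    0.021 ] [-0.0264 -0.0254  0.0044  0.0361  0.039 ]
```

View pics/s3.png

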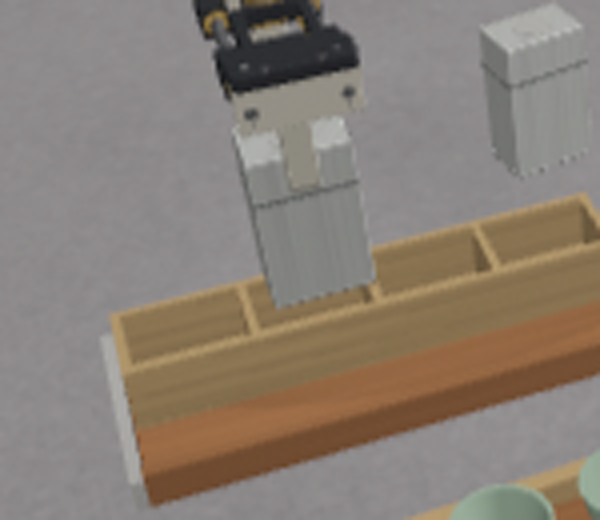

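The tin is over the slot, about 6.7 mm off in y and 2.5 mm in x. I correct that and insert it.

Emit:
apply_moves(commands=[0.3,-0.7,0,-0.007,-0.01,0,3,0,0,0,0,0,0,3,0,0,0,0,0,0,3])

```text
t: 15.45
tool_pos: [0.5929, -0.3068, 0.1541]
orientation: [2.258, 2.177, 0.002]
force: [1.0, 0.4, -0.8]
opening: 0.045
```

```bash
python3 st.py 59.1 -30.5 -2.1
```

```text
t 15.45 tcp cm [ 59.29 -30.68  15.41] jaw 177.9 ztool [ 0.004 -0.003 -1.   ] F [ 1.    0.4  -0.82] op 4.5 T [-66.58 -49.07] q [-0.55  0.34  1.36  0.    1.43 -0.52]
go dx -0.19 dy 0.18 rz -0.001 tilt fix [0.003 0.004 0.   ]
```

Emit:
apply_moves(commands=[-0.2,0.1,-1.5,0,0,0,3,0,0,-1.5,0,0,0,3,0,0,-1,0,0,0,3,0,0,0,0,0,0,3])

```text
t: 15.95
tool_pos: [0.5898, -0.3052, 0.11]
orientation: [2.259, 2.179, 0.001]
force: [0.1, -0.1, -1.0]
opening: 0.0449
```

```bash
python3 st.py 59.1 -30.5 -2.1
```

```text
t 15.95 tcp cm [ 58.98 -30.52  11.  ] jaw 177.9 ztool [ 0.003 -0.002 -1.   ] F [ 0.07 -0.15 -0.99] op 4.49 T [-66.8  -47.97] q [-0.55  0.37  1.41  0.    1.36 -0.52]
go dx 0.12 dy 0.02 rz -0.0 tilt fix [0.002 0.003 0.   ]
```

Emit:
apply_moves(commands=[0.1,0,-0.4,0,0,0,3,0,0,0,0,0,0,7,0,0,0,0,0,0,7,0,0,0,0,0,0,7,0,0,3,0,0,0,7,0,0,4,0,0,0,9.3,0,0,4,0,0,0,9.3,0,0,0,0,0,0,9.3])

```text
t: 16.95
tool_pos: [0.5917, -0.3057, 0.2217]
orientation: [2.256, 2.176, 0.003]
force: [-0.4, -0.5, 0.9]
opening: 0.0918
```

```bash
python3 st.py 42.75 -8.5 8.8
python3 - <<'E'
from h import *
p,d=read_camera("scene");P=cloud("scene",d);P[d==0]=9
print("placed",fit(P,(.591,-.305),.06,.122,.14))
for k,c in dict(T3=(.4235,.034),T4=(.4275,-.085)).items(): print(k,fit(P,c,.08,.108,.125))
E
```

```text
t 16.95 tcp cm [ 59.17 -30.57  22.17] jaw 177.9 ztool [ 0.006 -0.004 -1.   ] F [-0.38 -0.46  0.93] op 9.18 T [-64.21 -49.07] q [-0.55  0.3   1.29  0.    1.55 -0.52]
go dx -16.42 dy 22.07 rz 0.19 tilt fix [0.004 0.006 0.   ]
placed (590.1, -305.7, 47.3, 66.2, 0.5, 328, np.float64(0.1295))
T3 (425.5, 32.3, 47.8, 67.8, 8.7, 196, np.float64(0.1142))
T4 (428.7, -87.1, 49.0, 69.0, 13.9, 206, np.float64(0.1144))
```

Tin placed, with its top at 0.130 m. Next is T4.

Emit:
apply_moves(commands=[-2.7,3.7,0,0,0,0.03,9.3,-2.7,3.7,0,0,0,0.03,9.3,-2.7,3.7,0,0,0,0.03,9.3,-2.7,3.7,0,0,0,0.03,9.3,-2.7,3.7,0,0,0,0.03,9.3,-2.7,3.5,0,0,0,0.03,9.3,0,0,0,0,0,0,9.3,0,0,0,0,0,0,9.3])

```text
t: 18.0
tool_pos: [0.4182, -0.0775, 0.205]
orientation: [-2.042, -2.371, 0.007]
force: [-0.0, -1.1, -0.2]
opening: 0.0931
```

```bash
python3 st.py 42.75 -8.5 8.8
```

```text
t 18.0 tcp cm [41.82 -7.75 20.5 ] jaw 8.5 ztool [-0.013  0.005 -1.   ] F [-0.05 -1.09 -0.23] op 9.31 T [-32.26 -48.65] q [-0.3  -0.34  1.95  0.    1.54 -0.45]
go dx 0.93 dy -0.75 rz 0.005 tilt fix [-0.005 -0.013 -0.   ]
```

Emit:
apply_moves(commands=[0.9,-0.7,-2,-0.005,-0.013,0,9.3,0,0,-3,0,0,0,9.3,0,0,-3,0,0,0,9.3,0,0,-3,0,0,0,9.3,0,0,-0.7,0,0,0,7,0,0,0,0,0,0,7])

```text
t: 18.75
tool_pos: [0.4292, -0.089, 0.0834]
orientation: [-2.057, -2.374, 0.002]
force: [0.7, 0.2, 0.4]
opening: 0.0779
```

```bash
python3 st.py 42.75 -8.5 8.8
```

```text
t 18.75 tcp cm [42.92 -8.9   8.34] jaw 8.2 ztool [-0.001 -0.001 -1.   ] F [0.71 0.17 0.37] op 7.79 T [-34.08 -44.64] q [-0.32 -0.21  2.07 -0.    1.28 -0.46]
go dx -0.17 dy 0.4 rz 0.011 tilt fix [ 0.001 -0.001  0.   ]
```

Emit:
apply_moves(commands=[-0.1,0.4,0.4,0,0,0,7,0,0,0,0,0,0,3,0,0,0,0,0,0,3,0,0,0,0,0,0,3,0,0,0,0,0,0,3,0,0,0,0,0,0,3])

```text
t: 19.5
tool_pos: [0.4306, -0.0857, 0.0913]
orientation: [2.054, 2.37, 0.002]
force: [0.2, 0.2, -0.3]
opening: 0.0451
```

```bash
python3 st.py 42.75 -8.5 8.8
```

```text
t 19.5 tcp cm [43.06 -8.57  9.13] jaw 8.2 ztool [ 0.004 -0.002 -1.   ] F [ 0.15  0.2  -0.27] op 4.51 T [-34.93 -46.42] q [-0.31 -0.22  2.07 -0.    1.29 -0.45]
go dx -0.31 dy 0.07 rz 0.011 tilt fix [0.002 0.004 0.   ]
```

Emit:
apply_moves(commands=[0,0,3,0,0,0,3,0,0,4,0,0,0,3,0,0,4,0,0,0,3,0,0,3,0,0,0,3,0,0,0,0,0,0,3,0,0,0,0,0,0,3])

```text
t: 20.25
tool_pos: [0.4277, -0.0848, 0.2317]
orientation: [-2.057, -2.373, 0.002]
force: [-0.2, -0.6, -1.5]
opening: 0.0454
```

```bash
python3 st.py 59.4 -22.5 -2.1
```

```text
t 20.25 tcp cm [42.77 -8.48 23.17] jaw 8.2 ztool [-0.002 -0.    -1.   ] F [-0.24 -0.64 -1.5 ] op 4.54 T [-34.37 -51.81] q [-0.31 -0.33  1.9  -0.    1.58 -0.46]
go dx 16.63 dy -14.02 rz -0.179 tilt fix [ 0.    -0.002  0.   ]
```

Empty at 1.5 N, with a bottom offset of about 0.091. It goes to the slot at y = -0.225.

Emit:
apply_moves(commands=[3.3,-2.8,0.3,0,0,-0.035,3,3.3,-2.8,0.3,0,0,-0.035,3,3.3,-2.8,0.3,0,0,-0.035,3,3.3,-2.8,0.3,0,0,-0.035,3,3,-2.6,0.2,0,0,-0.035,3,0,0,0,0,0,0,3,0,0,0,0,0,0,3])

```text
t: 21.12
tool_pos: [0.5881, -0.2241, 0.2281]
orientation: [-2.246, -2.164, 0.013]
force: [0.1, 0.1, -1.7]
opening: 0.0448
```

```bash
python3 st.py 59.4 -22.5 -2.1
```

```text
t 21.12 tcp cm [ 58.81 -22.41  22.81] jaw 177.9 ztool [-0.022  0.01  -1.   ] F [ 0.11  0.09 -1.67] op 4.48 T [-61.26 -50.34] q [-0.45  0.23  1.36  0.    1.58 -0.41]
go dx 0.59 dy -0.09 rz 0.0 tilt fix [-0.01  -0.022 -0.   ]
```

Emit:
apply_moves(commands=[0.5,-0.1,0,-0.01,-0.022,0,3,0,0,-2,0,0,0,3,0,0,-2.5,0,0,0,3,0,0,-2.3,0,0,0,3,0,0,0,0,0,0,3,0,0,0,0,0,0,3])

```text
t: 21.88
tool_pos: [0.5905, -0.2217, 0.1554]
orientation: [2.258, 2.183, 0.002]
force: [-0.2, -0.1, -0.9]
opening: 0.0449
```

```bash
python3 st.py 59.4 -22.5 -2.1
```

```text
t 21.88 tcp cm [ 59.05 -22.17  15.54] jaw 178.1 ztool [ 0.002  0.    -1.   ] F [-0.24 -0.07 -0.89] op 4.49 T [-60.24 -47.56] q [-0.44  0.25  1.47  0.    1.42 -0.41]
go dx 0.35 dy -0.33 rz -0.003 tilt fix [-0.     0.002  0.   ]
```

Emit:
apply_moves(commands=[0.3,-0.3,-0.3,0,0,0,3,0,0,0,0,0,0,3,0,0,0,0,0,0,3])

```text
t: 22.25
tool_pos: [0.5949, -0.2255, 0.1548]
orientation: [2.255, 2.18, 0.004]
force: [0.3, 0.2, -0.8]
opening: 0.045
```

```bash
python3 st.py 59.4 -22.5 -2.1
python3 - <<'E'
from h import *
n="scene"
p,d=read_camera(n);P=cloud(n,d);P[d==0]=9
m=(P[...,2]>.07)&(P[...,2]<.15)&(abs(P[...,0]-.594)<.06)&(abs(P[...,1]+.225)<.042)
q=P[m];a=np.radians(-2.1)
u=(q[:,0]-.594)*np.cos(a)+(q[:,1]+.225)*np.sin(a);v=-(q[:,0]-.594)*np.sin(a)+(q[:,1]+.225)*np.cos(a)
print(len(q),np.percentile(u,[1,5,50,95,99]).round(4),np.percentile(v,[1,5,50,95,99]).round(4))
c=px(n,[.591,-.265,.08]).astype(int);a=p[c[1]-65:c[1]+65,c[0]-75:c[0]+75]
cv2.imwrite("pics/s4.png",cv2.resize(a,None,fx=4,fy=4,interpolation=cv2.INTER_CUBIC))
E
```

```text
t 22.25 tcp cm [ 59.49 -22.55  15.48] jaw 178.1 ztool [ 0.005 -0.002 -1.   ] F [ 0.27  0.19 -0.82] op 4.5 T [-62.18 -48.82] q [-0.44  0.26  1.46  0.    1.42 -0.41]
go dx -0.09 dy 0.05 rz -0.003 tilt fix [0.002 0.005 0.   ]
712 [-0.0152  0.0022  0.0221  0.0248  0.026 ] [-0.0338 -0.0335 -0.0044  0.0285  0.0316]
```

View pics/s4.png

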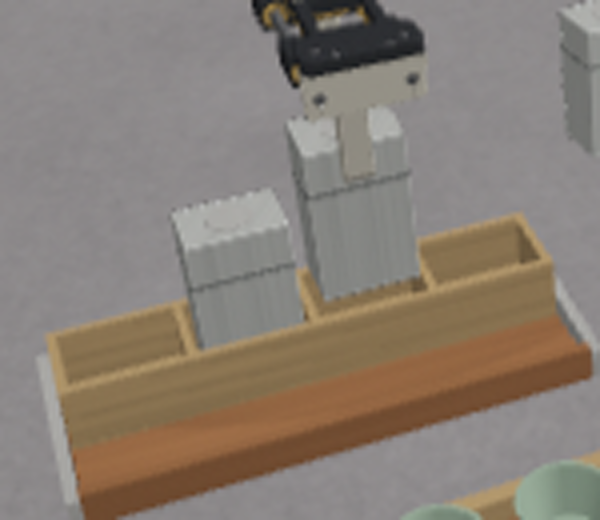

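The first tin stands in its slot. The second is centred over the next one (u face +22.5 mm, v -33 to +31 mm), so I insert it.

Emit:
apply_moves(commands=[-0.1,0.1,-1.5,0,0,0,3,0,0,-1.5,0,0,0,3,0,0,-1,0,0,0,3,0,0,0,0,0,0,3])

```text
t: 22.8
tool_pos: [0.5929, -0.2239, 0.1106]
orientation: [2.257, 2.182, 0.003]
force: [0.3, 0.1, -0.7]
opening: 0.0452
```

```bash
python3 st.py 59.4 -22.5 -2.1
```

```text
t 22.8 tcp cm [ 59.29 -22.39  11.06] jaw 178.1 ztool [ 0.003 -0.001 -1.   ] F [ 0.3   0.14 -0.75] op 4.52 T [-62.63 -47.73] q [-0.44  0.29  1.51  0.    1.34 -0.41]
go dx 0.11 dy -0.11 rz -0.003 tilt fix [0.001 0.003 0.   ]
```

Emit:
apply_moves(commands=[0.1,-0.1,-0.4,0,0,0,3,0,0,0,0,0,0,7,0,0,0,0,0,0,7,0,0,0,0,0,0,7,0,0,3,0,0,0,7,0,0,4,0,0,0,9.3,0,0,4,0,0,0,9.3,0,0,0,0,0,0,9.3])

```text
t: 23.8
tool_pos: [0.5949, -0.2254, 0.2224]
orientation: [2.254, 2.179, 0.005]
force: [0.0, 0.0, 0.3]
opening: 0.0922
```

```bash
python3 st.py 42.45 3.4 8.6
python3 - <<'E'
from h import *
p,d=read_camera("scene");P=cloud("scene",d);P[d==0]=9
print("placed",fit(P,(.594,-.225),.045,.122,.14))
for k,c in dict(T3=(.4235,.034)).items(): print(k,fit(P,c,.08,.108,.125))
E
```

```text
t 23.8 tcp cm [ 59.49 -22.54  22.24] jaw 178.1 ztool [ 0.007 -0.002 -1.   ] F [0.01 0.02 0.28] op 9.22 T [-60.37 -49.22] q [-0.44  0.22  1.38  0.    1.53 -0.41]
go dx -17.04 dy 25.94 rz 0.184 tilt fix [0.002 0.007 0.   ]
placed (594.0, -225.4, 49.2, 66.3, -1.9, 316, np.float64(0.1293))
T3 (425.4, 32.0, 49.4, 66.3, 10.4, 183, np.float64(0.1144))
```

Emit:
apply_moves(commands=[-2.7,4.1,0.2,0,0,0.03,9.3,-2.7,4.1,0.2,0,0,0.03,9.3,-2.7,4.1,0.2,0,0,0.03,9.3,-2.7,4.1,0.2,0,0,0.03,9.3,-2.7,4.1,0.2,0,0,0.03,9.3,-2.5,4,0,0,0,0.03,9.3,0,0,0,0,0,0,9.3,0,0,0,0,0,0,9.3])

```text
t: 24.85
tool_pos: [0.4232, 0.027, 0.2168]
orientation: [-2.04, -2.374, 0.009]
force: [0.7, -0.2, 1.0]
opening: 0.0932
```

```bash
python3 st.py 42.45 3.4 8.6
```

```text
t 24.85 tcp cm [42.32  2.7  21.68] jaw 8.7 ztool [-0.012  0.003 -1.   ] F [ 0.69 -0.24  0.99] op 9.32 T [-31.92 -49.06] q [-0.06 -0.35  1.94  0.    1.57 -0.21]
go dx 0.13 dy 0.7 rz -0.001 tilt fix [-0.003 -0.012 -0.   ]
```

Emit:
apply_moves(commands=[0.1,0.6,-3,-0.003,-0.012,0,9.3,0,0,-3,0,0,0,9.3,0,0,-3,0,0,0,9.3,0,0,-3,0,0,0,9.3,0,0,-0.7,0,0,0,7,0,0,0,0,0,0,7])

```text
t: 25.6
tool_pos: [0.4256, 0.0279, 0.0845]
orientation: [-2.057, -2.373, 0.004]
force: [0.2, -0.4, -0.6]
opening: 0.0774
```

```bash
python3 st.py 42.45 3.4 8.6
```

```text
t 25.6 tcp cm [42.56  2.79  8.45] jaw 8.2 ztool [-0.002 -0.001 -1.   ] F [ 0.24 -0.37 -0.63] op 7.74 T [-32.42 -44.78] q [-0.05 -0.25  2.1  -0.    1.29 -0.2 ]
go dx -0.11 dy 0.61 rz 0.008 tilt fix [ 0.001 -0.002  0.   ]
```

Emit:
apply_moves(commands=[-0.1,0.6,0.4,0,0,0.008,7,0,0,0,0,0,0,3,0,0,0,0,0,0,3,0,0,0,0,0,0,3,0,0,0,0,0,0,3,0,0,0,0,0,0,3])

```text
t: 26.35
tool_pos: [0.4272, 0.0341, 0.0925]
orientation: [2.045, 2.38, 0.001]
force: [-0.4, -1.3, -0.1]
opening: 0.0451
```

```bash
python3 st.py 42.45 3.4 8.6
```

```text
t 26.35 tcp cm [42.72  3.41  9.25] jaw 8.7 ztool [ 0.003 -0.002 -1.   ] F [-0.43 -1.27 -0.14] op 4.51 T [-33.56 -46.79] q [-0.04 -0.26  2.09 -0.    1.3  -0.19]
go dx -0.27 dy -0.01 rz -0.001 tilt fix [0.002 0.003 0.   ]
```

Emit:
apply_moves(commands=[0,0,3,0,0,0,3,0,0,4,0,0,0,3,0,0,4,0,0,0,3,0,0,3,0,0,0,3,0,0,0,0,0,0,3,0,0,0,0,0,0,3])

```text
t: 27.1
tool_pos: [0.4242, 0.0341, 0.2329]
orientation: [-2.047, -2.382, 0.004]
force: [-0.6, -0.2, -1.6]
opening: 0.0453
```

```bash
python3 st.py 59.7 -14.5 -2.1
```

```text
t 27.1 tcp cm [42.42  3.41 23.29] jaw 8.6 ztool [-0.003 -0.001 -1.   ] F [-0.65 -0.22 -1.63] op 4.53 T [-32.82 -51.76] q [-0.04 -0.36  1.92 -0.    1.59 -0.19]
go dx 17.28 dy -17.91 rz -0.187 tilt fix [ 0.001 -0.003  0.   ]
```

Emit:
apply_moves(commands=[3.4,-3.5,0.3,0,0,-0.037,3,3.4,-3.5,0.3,0,0,-0.037,3,3.4,-3.5,0.3,0,0,-0.037,3,3.4,-3.5,0.3,0,0,-0.037,3,3.2,-3.5,0.3,0,0,-0.037,3,0,0,0,0,0,0,3,0,0,0,0,0,0,3])

```text
t: 27.98
tool_pos: [0.5904, -0.1446, 0.2309]
orientation: [-2.248, -2.164, 0.019]
force: [0.3, 0.6, -2.2]
opening: 0.0447
```

```bash
python3 st.py 59.7 -14.5 -2.1
```

```text
t 27.98 tcp cm [ 59.04 -14.46  23.09] jaw 177.8 ztool [-0.023  0.007 -1.   ] F [ 0.35  0.55 -2.23] op 4.47 T [-58.22 -50.29] q [-0.32  0.17  1.42 -0.    1.57 -0.29]
go dx 0.66 dy -0.04 rz 0.001 tilt fix [-0.007 -0.023 -0.   ]
```

Emit:
apply_moves(commands=[0.6,-0.1,0,-0.007,-0.023,0,3,0,0,-2,0,0,0,3,0,0,-2.5,0,0,0,3,0,0,-2.3,0,0,0,3,0,0,0,0,0,0,3,0,0,0,0,0,0,3])

```text
t: 28.72
tool_pos: [0.5939, -0.1413, 0.1579]
orientation: [2.258, 2.184, 0.001]
force: [-0.2, -0.6, -0.5]
opening: 0.0448
```

```bash
python3 st.py 59.7 -14.5 -2.1
```

```text
t 28.73 tcp cm [ 59.39 -14.13  15.79] jaw 178.1 ztool [ 0.001  0.    -1.   ] F [-0.19 -0.63 -0.52] op 4.48 T [-57.42 -47.48] q [-0.32  0.19  1.53  0.    1.42 -0.28]
go dx 0.31 dy -0.37 rz -0.003 tilt fix [-0.     0.001  0.   ]
```

Emit:
apply_moves(commands=[0.3,-0.4,-0.3,0,0,0,3,0,0,0,0,0,0,3,0,0,0,0,0,0,3])

```text
t: 29.1
tool_pos: [0.5984, -0.1459, 0.1572]
orientation: [2.255, 2.182, 0.004]
force: [0.2, 0.3, -1.5]
opening: 0.0448
```

```bash
python3 st.py 59.7 -14.5 -2.1
python3 - <<'E'
from h import *
n="scene"
p,d=read_camera(n);P=cloud(n,d);P[d==0]=9
m=(P[...,2]>.07)&(P[...,2]<.15)&(abs(P[...,0]-.597)<.06)&(abs(P[...,1]+.145)<.042)
q=P[m];a=np.radians(-2.1)
u=(q[:,0]-.597)*np.cos(a)+(q[:,1]+.145)*np.sin(a);v=-(q[:,0]-.597)*np.sin(a)+(q[:,1]+.145)*np.cos(a)
print(len(q),np.percentile(u,[1,5,50,95,99]).round(4),np.percentile(v,[1,5,50,95,99]).round(4))
E
```

```text
t 29.1 tcp cm [ 59.84 -14.59  15.72] jaw 178.1 ztool [ 0.004 -0.001 -1.   ] F [ 0.22  0.25 -1.51] op 4.48 T [-59.28 -48.7 ] q [-0.32  0.2   1.52  0.    1.41 -0.29]
go dx -0.14 dy 0.09 rz -0.004 tilt fix [0.001 0.004 0.   ]
686 [-0.0177 -0.0043  0.0224  0.0254  0.0268] [-0.0349 -0.0343 -0.0073  0.0275  0.0307]
```

Emit:
apply_moves(commands=[-0.1,0.1,-1.5,0,0,0,3,0,0,-1.5,0,0,0,3,0,0,-1.1,0,0,0,3,0,0,0,0,0,0,3])

```text
t: 29.65
tool_pos: [0.5963, -0.1445, 0.112]
orientation: [2.256, 2.183, 0.002]
force: [0.3, -0.1, -0.7]
opening: 0.0451
```

```bash
python3 st.py 59.7 -14.5 -2.1
```

```text
t 29.65 tcp cm [ 59.63 -14.45  11.2 ] jaw 178.1 ztool [ 0.002 -0.    -1.   ] F [ 0.33 -0.14 -0.74] op 4.51 T [-59.77 -47.56] q [-0.32  0.24  1.57  0.    1.34 -0.29]
go dx 0.07 dy -0.05 rz -0.004 tilt fix [0.    0.002 0.   ]
```

Emit:
apply_moves(commands=[0.1,0,-0.4,0,0,0,3,0,0,0,0,0,0,7,0,0,0,0,0,0,7,0,0,0,0,0,0,7,0,0,3,0,0,0,7,0,0,4,0,0,0,9.3,0,0,4,0,0,0,9.3,0,0,0,0,0,0,9.3])

```text
t: 30.65
tool_pos: [0.5982, -0.1448, 0.2236]
orientation: [2.254, 2.181, 0.005]
force: [0.0, 0.5, 0.2]
opening: 0.0916
```

```bash
python3 st.py 57.9 26.7 12.3
python3 - <<'E'
from h import *
n="top"
for n in("top","scene"):
  p,d=read_camera(n);P=cloud(n,d);P[d==0]=9
  cv2.imwrite(f"pics/{n}5.png",p)
  for c in((.597,-.145),(.594,-.225),(.591,-.305)): print("slot",fit(P,c,.043,.12,.14))
  print("tin",fit(P,(.579,.267),.06,.117,.135))
  print("cheeks",fit(P,(.579,.267),.09,.07,.088))
E
```

```text
t 30.65 tcp cm [ 59.82 -14.48  22.36] jaw 178.1 ztool [ 0.006 -0.002 -1.   ] F [0.04 0.48 0.21] op 9.16 T [-57.72 -49.33] q [-0.32  0.16  1.44  0.    1.53 -0.29]
go dx -1.92 dy 41.18 rz 0.248 tilt fix [0.002 0.006 0.   ]
slot (598.2, -113.5, 9.3, 41.4, 86.3, 53, np.float64(0.1283))
slot (583.4, -236.0, 29.3, 37.3, 1.0, 122, np.float64(0.1289))
slot (582.6, -285.9, 33.7, 35.1, -3.7, 211, np.float64(0.129))
tin (574.1, 268.6, 47.0, 66.8, -78.1, 571, np.float64(0.1245))
cheeks (577.9, 269.7, 80.8, 126.8, 12.9, 934, np.float64(0.0792))
slot (598.2, -145.4, 48.6, 67.8, 1.6, 312, np.float64(0.1288))
slot (594.3, -225.8, 50.9, 65.4, -2.3, 329, np.float64(0.129))
slot (590.5, -305.1, 48.7, 66.3, -1.0, 353, np.float64(0.129))
tin (575.9, 264.9, 47.3, 68.6, -80.2, 204, np.float64(0.1243))
cheeks (579.5, 265.7, 83.2, 130.0, 12.2, 399, np.float64(0.0787))
```

View pics/top5.png

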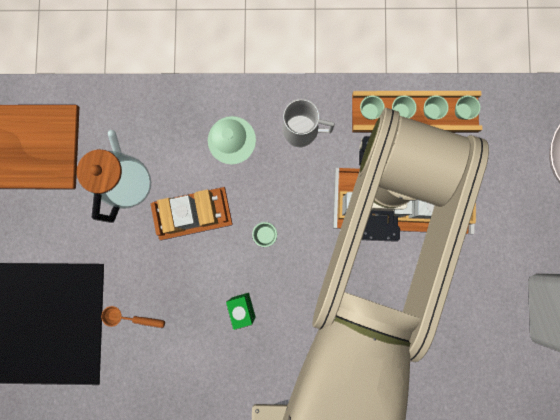

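All three empties are seated (tops at 0.129 m), and bystanders and the look-alike have not moved. The full tin sits about 4 mm off the middle of the cheeks. I centre it by closing the jaws across its width along the cheeks.

Emit:
apply_moves(commands=[-0.2,4.3,0.3,0,0,0.03,9.3,-0.2,4.3,0.3,0,0,0.03,9.3,-0.2,4.3,0.3,0,0,0.03,9.3,-0.2,4.3,0.3,0,0,0.03,9.3,-0.2,4.3,0.3,0,0,0.03,9.3,-0.2,4.3,0.3,0,0,0.03,9.3,-0.2,4.3,0.3,0,0,0.03,9.3,-0.2,4.3,0.3,0,0,0.03,9.3], squeeze=12)

```text
t: 31.75
tool_pos: [0.5712, 0.2064, 0.2267]
orientation: [-1.968, -2.427, 0.027]
force: [-0.4, -0.5, -0.6]
opening: 0.0927
```

```bash
python3 st.py 57.9 26.7 12.3
```

```text
t 31.75 tcp cm [57.12 20.64 22.67] jaw 11.9 ztool [-0.024 -0.003 -1.   ] F [-0.37 -0.49 -0.62] op 9.27 T [-60.07 -47.45] q [0.26 0.17 1.43 0.   1.57 0.05]
go dx 0.78 dy 6.06 rz 0.007 tilt fix [ 0.003 -0.024  0.   ]
```

Emit:
apply_moves(commands=[0.8,3,0,0.003,-0.024,0.007,9.3,0,2.6,0,0,0,0,9.3,0,0,-2,0,0,0,9.3,0,0,-3,0,0,0,9.3,0,0,-3,0,0,0,9.3,0,0,0,0,0,0,9.3])

```text
t: 32.5
tool_pos: [0.5723, 0.2632, 0.1304]
orientation: [-1.959, -2.445, 0.024]
force: [-0.8, -0.4, 0.4]
opening: 0.0934
```

```bash
python3 st.py 57.9 26.7 12.3
```

```text
t 32.5 tcp cm [57.23 26.32 13.04] jaw 12.6 ztool [-0.016 -0.007 -1.   ] F [-0.82 -0.39  0.38] op 9.34 T [-62.11 -47.82] q [ 0.35  0.28  1.48 -0.    1.4   0.13]
go dx 0.67 dy 0.38 rz -0.005 tilt fix [ 0.007 -0.016  0.   ]
```

Emit:
apply_moves(commands=[0.5,0.4,0,0.005,-0.012,0,9.3,0,0,0,0,0,0,9.3,0,0,0,0,0,0,9.3])

```text
t: 32.88
tool_pos: [0.5787, 0.2666, 0.1322]
orientation: [-1.966, -2.45, 0.002]
force: [-0.5, 0.1, 1.3]
opening: 0.0929
```

```bash
python3 st.py 57.9 26.7 12.3
```

```text
t 32.88 tcp cm [57.87 26.66 13.22] jaw 12.5 ztool [-0.001 -0.001 -1.   ] F [-0.5   0.12  1.25] op 9.29 T [-61.67 -47.23] q [ 0.35  0.28  1.47 -0.    1.39  0.13]
go dx 0.03 dy 0.04 rz -0.004 tilt fix [ 0.001 -0.001  0.   ]
```

Emit:
apply_moves(commands=[0,0,-1,0,0,0,9.3,0,0,-1.4,0,0,0,9.3,0,0,0,0,0,0,8,0,0,0,0,0,0,8,0,0,0,0,0,0,8])

```text
t: 33.5
tool_pos: [0.5791, 0.2668, 0.1075]
orientation: [1.965, 2.45, -0.0]
force: [-0.4, 0.0, 0.2]
opening: 0.0798
```

```bash
python3 st.py 57.9 26.7 12.3
```

```text
t 33.5 tcp cm [57.91 26.68 10.75] jaw 12.5 ztool [ 0. -0. -1.] F [-0.43  0.02  0.16] op 7.98 T [-62.39 -46.85] q [ 0.35  0.3   1.5  -0.    1.34  0.13]
go dx -0.01 dy 0.02 rz -0.004 tilt fix [0. 0. 0.]
```

Emit:
apply_moves(commands=[0,0,0,0,0,0,6,0,0,0,0,0,0,6,0,0,0,0,0,0,6,0,0,0,0,0,0,6])

```text
t: 34.0
tool_pos: [0.5783, 0.2667, 0.108]
orientation: [-1.965, -2.45, 0.002]
force: [-0.5, -0.5, -0.6]
opening: 0.0661
```

```bash
python3 st.py 57.9 26.7 12.3
```

```text
t 34.0 tcp cm [57.83 26.67 10.8 ] jaw 12.5 ztool [-0.001 -0.001 -1.   ] F [-0.47 -0.54 -0.6 ] op 6.61 T [-62.78 -47.76] q [ 0.35  0.3   1.5  -0.    1.34  0.13]
go dx 0.07 dy 0.03 rz -0.004 tilt fix [ 0.001 -0.001  0.   ]
```

Emit:
apply_moves(commands=[0,0,0,0,0,0,8.5,0,0,0,0,0,0,8.5,0,0,0,0,0,0,8.5,0,0,2,0,0,0,8.5,0,0,4,0,0,0,8.5,0,0,5,0,0,0,8.5,0,0,3,0,0,0,5])

```text
t: 34.88
tool_pos: [0.5773, 0.2662, 0.2537]
orientation: [-1.965, -2.45, 0.004]
force: [0.1, 0.6, 1.0]
opening: 0.0791
```

Emit:
apply_moves(commands=[-0.4,-4.1,0.3,0,0,-0.14,0,-0.4,-4.1,0.3,0,0,-0.14,0,-0.4,-4.1,0.3,0,0,-0.14,0,-0.4,-4.1,0.3,0,0,-0.14,0,-0.4,-4.1,0.3,0,0,-0.14,0,-0.4,-4.1,0.3,0,0,-0.14,0,-0.4,-4.1,0.3,0,0,-0.14,0,-0.4,-4.1,0.3,0,0,-0.14,0])

```text
t: 35.88
tool_pos: [0.5473, -0.0678, 0.2996]
orientation: [2.966, 0.982, 0.025]
force: [-0.7, -0.3, -0.6]
opening: 0.0018
```

```bash
python3 st.py 52.5 -26.4 87.9
python3 - <<'E'
from h import *
for n in("top","scene"):
  p,d=read_camera(n);P=cloud(n,d);P[d==0]=9
  print(n,"tin",fit(P,(.579,.267),.06,.117,.135),"cheeks",fit(P,(.579,.267),.09,.07,.088))
E
```

```text
t 35.88 tcp cm [54.73 -6.78 29.96] jaw 126.6 ztool [ 0.021 -0.011 -1.   ] F [-0.73 -0.26 -0.6 ] op 0.18 T [-48.36 -49.56] q [-0.21 -0.04  1.52 -0.01  1.64  0.72]
go dx -2.23 dy -19.62 rz -0.676 tilt fix [0.011 0.021 0.   ]
top tin (574.0, 268.2, 45.5, 65.9, -77.8, 570, np.float64(0.1245)) cheeks (577.9, 269.6, 80.4, 126.2, 12.3, 932, np.float64(0.079))
scene tin (575.2, 264.7, 49.2, 66.8, -79.0, 206, np.float64(0.1241)) cheeks (579.7, 265.6, 83.6, 128.2, 12.2, 403, np.float64(0.0786))
```

Run:
```python
from h import *
a=np.radians(12.3)
for n in("top","scene"):
  p,d=read_camera(n);P=cloud(n,d);P[d==0]=9
  u=(P[...,0]-.579)*np.cos(a)+(P[...,1]-.267)*np.sin(a);v=-(P[...,0]-.579)*np.sin(a)+(P[...,1]-.267)*np.cos(a)
  z=P[...,2]
  def ext(m): return np.percentile(u[m],[0.5,2,98,99.5]).round(4),np.percentile(v[m],[.5,2,98,99.5]).round(4),m.sum()
  near=(abs(u)<.06)&(abs(v)<.08)
  print(n,"tin top",ext(near&(z>.121)&(z<.13)&(abs(v)<.03)))
  print("  tin upper side",ext(near&(z>.09)&(z<.118)&(abs(v)<.03)))
  print("  cheek L",ext(near&(z>.074)&(z<.086)&(v>.03)))
  print("  cheek R",ext(near&(z>.074)&(z<.086)&(v<-.03)))
  m=near&(z>.119)&(abs(v)<.02); A=np.c_[u[m],v[m],np.ones(m.sum())];print("  top slope",np.linalg.lstsq(A,z[m],rcond=None)[0].round(4))
  c=px(n,[.579,.267,.08]).astype(int)
  cv2.imwrite(f"pics/{n}6.png",cv2.resize(p[c[1]-40:c[1]+40,c[0]-50:c[0]+50],None,fx=5,fy=5,interpolation=cv2.INTER_CUBIC))
cv2.imwrite("pics/b6.png",cv2.hconcat([cv2.imread("pics/top6.png"),cv2.imread("pics/scene6.png")])[:, :1000])
x=cv2.imread("pics/b6.png");cv2.imwrite("pics/b6.png",cv2.resize(x,(800,320)))
```

```text
top tin top (array([-0.0376, -0.0366,  0.0265,  0.0277]), array([-0.0199, -0.0194,  0.0236,  0.0249]), np.int64(527))
  tin upper side (array([-0.038 , -0.0379,  0.0263,  0.0272]), array([-0.0208, -0.0206,  0.0214,  0.0229]), np.int64(89))
  cheek L (array([-0.0403, -0.0393,  0.0383,  0.039 ]), array([0.0333, 0.0352, 0.0648, 0.0654]), np.int64(426))
  cheek R (array([-0.0399, -0.0389,  0.0374,  0.0394]), array([-0.0601, -0.0597, -0.0312, -0.0305]), np.int64(413))
  top slope [0.004  0.0062 0.1248]
scene tin top (array([-0.0374, -0.0363,  0.0284,  0.0298]), array([-0.0262, -0.0237,  0.0215,  0.0244]), np.int64(177))
  tin upper side (array([-0.0365, -0.0351,  0.0301,  0.0303]), array([-0.0263, -0.025 ,  0.0195,  0.0229]), np.int64(208))
  cheek L (array([-0.001 ,  0.0025,  0.0408,  0.041 ]), array([0.0312, 0.0315, 0.0633, 0.0643]), np.int64(68))
  cheek R (array([-0.0388, -0.0378,  0.0409,  0.042 ]), array([-0.0651, -0.0641, -0.0342, -0.0326]), np.int64(169))
  top slope [-0.0196  0.0119  0.1249]
```

View pics/b6.png

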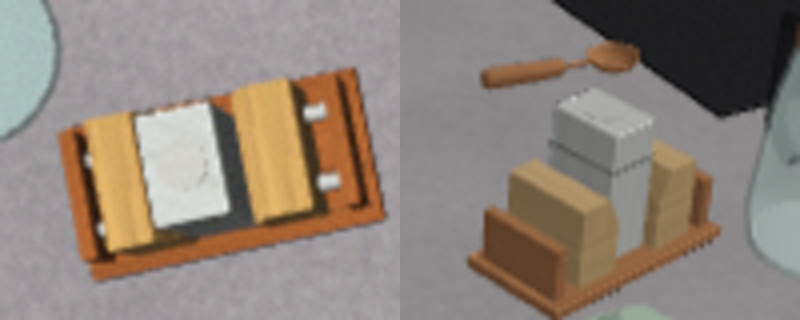

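Both cameras agree: the tin is upright and seated but still 4.3 mm towards the robot along the cheeks, so the squeeze did not shift it. I go back, grip it by its width and shift it about 4 mm.

Emit:
apply_moves(commands=[0.4,4.2,-0.8,0,0,0.144,9.3,0.4,4.2,-0.8,0,0,0.144,9.3,0.4,4.2,-0.8,0,0,0.144,9.3,0.4,4.2,-0.6,0,0,0.144,9.3,0.4,4.2,-0.6,0,0,0.144,9.3,0.4,4.2,-0.6,0,0,0.144,9.3,0.4,4.2,-0.6,0,0,0.144,9.3,0.4,4.2,-0.6,0,0,0.144,9.3], squeeze=25)

```text
t: 37.08
tool_pos: [0.5772, 0.2883, 0.2494]
orientation: [1.886, 2.508, 0.046]
force: [-0.3, 0.1, -0.0]
opening: 0.0764
```

```bash
python3 st.py 57.8 26.7 12.3
```

```text
t 37.08 tcp cm [57.72 28.83 24.94] jaw 16.1 ztool [ 0.02   0.022 -1.   ] F [-0.34  0.15 -0.04] op 7.64 T [-63.95 -47.05] q [0.38 0.21 1.34 0.01 1.56 0.1 ]
go dx 0.08 dy -2.13 rz -0.066 tilt fix [-0.022  0.02   0.   ]
```

Emit:
apply_moves(commands=[0,-2.1,-2,-0.022,0.02,-0.066,9.3,0,0,0,0,0,0,9.3,0,0,-3,0,0,0,9.3,0,0,-3,0,0,0,9.3,0,0,-2.5,0,0,0,9.3,0,0,0,0,0,0,9.3,0,0,0,0,0,0,9.3])

```text
t: 37.95
tool_pos: [0.5759, 0.2802, 0.1503]
orientation: [1.94, 2.468, 0.018]
force: [0.3, -0.1, 0.4]
opening: 0.0933
```

```bash
python3 st.py 57.8 26.7 12.3
```

```text
t 37.95 tcp cm [57.59 28.02 15.03] jaw 13.7 ztool [ 0.009  0.008 -1.   ] F [ 0.34 -0.05  0.43] op 9.33 T [-60.18 -46.71] q [0.37 0.27 1.46 0.   1.4  0.13]
go dx 0.21 dy -1.32 rz -0.024 tilt fix [-0.008  0.009  0.   ]
```

Emit:
apply_moves(commands=[0.1,-1.3,-0.5,-0.008,0.009,-0.024,9.3,0,0,0,0,0,0,9.3,0,0,0,0,0,0,9.3])

```text
t: 38.33
tool_pos: [0.5787, 0.2669, 0.1489]
orientation: [1.971, 2.443, 0.006]
force: [-0.1, 0.4, -0.5]
opening: 0.0929
```

```bash
python3 st.py 57.8 26.7 12.3
```

```text
t 38.33 tcp cm [57.87 26.69 14.89] jaw 12.2 ztool [ 0.004  0.001 -1.   ] F [-0.14  0.4  -0.46] op 9.29 T [-61.59 -47.96] q [ 0.35  0.27  1.46 -0.    1.41  0.14]
go dx -0.07 dy 0.01 rz 0.001 tilt fix [-0.001  0.004  0.   ]
```

Emit:
apply_moves(commands=[0,0,-2,0,0,0,9.3,0,0,-2,0,0,0,9.3,0,0,-1,0,0,0,9.3,0,0,0,0,0,0,5,0,0,0,0,0,0,5,0,0,0,0,0,0,5,0,0,0,0,0,0,5,0,0,0,0,0,0,5])

```text
t: 39.33
tool_pos: [0.5767, 0.2665, 0.094]
orientation: [1.972, 2.446, 0.0]
force: [-0.5, 0.2, -3.4]
opening: 0.0663
```

```bash
python3 st.py 58.2 26.8 12.3
```

```text
t 39.33 tcp cm [57.67 26.65  9.4 ] jaw 12.2 ztool [ 0. -0. -1.] F [-0.54  0.2  -3.44] op 6.63 T [-64.47 -48.37] q [ 0.35  0.31  1.51 -0.    1.32  0.14]
go dx 0.53 dy 0.15 rz 0.001 tilt fix [0. 0. 0.]
```

Emit:
apply_moves(commands=[0.3,0.07,-0.1,0,0,0,5,0.3,0.07,0,0,0,0,5,0,0,0,0,0,0,5])

```text
t: 39.7
tool_pos: [0.5799, 0.2674, 0.0942]
orientation: [-1.969, -2.443, 0.009]
force: [1.0, 0.5, -2.2]
opening: 0.0657
```

```bash
python3 st.py 58.2 26.8 12.3
cat > kt.py <<'E'
from h import *
a=np.radians(12.3)
for n in("scene","top"):
  p,d=read_camera(n);P=cloud(n,d);P[d==0]=9
  u=(P[...,0]-.579)*np.cos(a)+(P[...,1]-.267)*np.sin(a);v=-(P[...,0]-.579)*np.sin(a)+(P[...,1]-.267)*np.cos(a);z=P[...,2]
  for nm,m in (("side",(abs(u)<.045)&(abs(v)<.019)&(z>.082)&(z<.10)),("top",(abs(u)<.045)&(abs(v)<.026)&(z>.12)&(z<.13)),("cheek",(abs(u)<.06)&(abs(v)<.08)&(v<-.03)&(z>.074)&(z<.086))):
    if m.sum()>5: print(n,nm,np.percentile(u[m],[1,2,50,98,99]).round(4),z[m].mean().round(4),m.sum())
E
python3 kt.py
```

```text
t 39.7 tcp cm [57.99 26.74  9.42] jaw 12.3 ztool [-0.006 -0.002 -1.   ] F [ 0.96  0.53 -2.21] op 6.57 T [-65.32 -48.19] q [0.35 0.33 1.49 0.   1.33 0.14]
go dx 0.21 dy 0.06 rz 0.001 tilt fix [ 0.002 -0.006  0.   ]
scene side [-0.0197 -0.0196  0.033   0.039   0.0403] 0.0905 32
scene top [-0.0412 -0.0386 -0.0016  0.0406  0.0422] 0.1254 181
scene cheek [-0.0406 -0.0388  0.0029  0.0396  0.0404] 0.0792 174
top top [-0.0237 -0.0235  0.0081  0.0415  0.0431] 0.1247 54
top cheek [-0.0399 -0.0391 -0.001   0.0378  0.0388] 0.0795 415
```

Emit:
apply_moves(commands=[0.2,0.05,-0.1,0.002,-0.006,0,5,0,0,0,0,0,0,5,0,0,0,0,0,0,8.5,0,0,0,0,0,0,8.5,0,0,0,0,0,0,8.5,0,0,2,0,0,0,8.5,0,0,4,0,0,0,8.5,0,0,4,0,0,0,8.5])

```text
t: 40.8
tool_pos: [0.5804, 0.2674, 0.1966]
orientation: [-1.97, -2.444, 0.005]
force: [0.4, 0.4, -0.2]
opening: 0.0849
```

Emit:
apply_moves(commands=[0,0,3,0,0,0,5,-0.4,-3.9,0.5,0,0,-0.14,0,-0.4,-4.1,0.3,0,0,-0.14,0,-0.4,-4.1,0.3,0,0,-0.14,0,-0.4,-4.1,0.3,0,0,-0.14,0,-0.4,-4.1,0.3,0,0,-0.14,0,-0.4,-4.1,0.3,0,0,-0.14,0,-0.4,-4.1,0.3,0,0,-0.14,0])

```text
t: 41.8
tool_pos: [0.556, -0.0218, 0.2736]
orientation: [2.891, 1.187, 0.027]
force: [1.3, -0.0, 0.5]
opening: 0.0098
```

```bash
python3 st.py 51.5 -26.4 87.9; python3 kt.py
```

```text
t 41.8 tcp cm [55.6  -2.18 27.36] jaw 134.6 ztool [ 0.022 -0.008 -1.   ] F [ 1.28 -0.01  0.46] op 0.98 T [-48.47 -49.7 ] q [-0.13 -0.03  1.55 -0.01  1.59  0.66]
go dx -4.1 dy -24.22 rz -0.816 tilt fix [0.008 0.022 0.   ]
scene side [-0.0058 -0.0046  0.0318  0.0337  0.034 ] 0.0913 40
scene top [-0.0324 -0.0314  0.0025  0.0319  0.0319] 0.1246 182
scene cheek [-0.0397 -0.0385  0.0038  0.0396  0.0405] 0.0792 172
top side [-0.0343 -0.0343 -0.0334  0.025   0.0266] 0.0906 18
top top [-0.0333 -0.0326 -0.001   0.0309  0.0314] 0.1247 560
top cheek [-0.0397 -0.039  -0.0008  0.0379  0.0383] 0.0796 414
```

Now centred to within 1 mm and still seated. On to the rack front.

Emit:
apply_moves(commands=[-0.7,-4.1,0,0.008,0.022,-0.14,0,-0.7,-4.1,0,0,0,-0.14,0,-0.7,-4.1,0,0,0,-0.14,0,-0.7,-4.1,0,0,0,-0.14,0,-0.7,-4.1,0,0,0,-0.14,0,-0.7,-4,0,0,0,-0.12,0,0,0,0,0,0,0,0])

```text
t: 42.78
tool_pos: [0.5152, -0.2729, 0.2845]
orientation: [3.132, -0.091, 0.014]
force: [0.2, 0.7, -0.2]
opening: 0.0002
```

```bash
python3 st.py 51.5 -26.4 87.9
```

```text
t 42.77 tcp cm [ 51.52 -27.29  28.45] jaw 86.7 ztool [ 0.008 -0.008 -1.   ] F [ 0.23  0.73 -0.19] op 0.02 T [-52.21 -50.18] q [-0.57  0.05  1.45 -0.    1.63  1.06]
go dx -0.02 dy 0.89 rz 0.021 tilt fix [0.008 0.008 0.   ]
```

Emit:
apply_moves(commands=[0,0.8,-2,0.008,-0.12,0.02,0,0,0,-3,0,-0.13,0,0,0,0,-3,0,-0.13,0,0,0,0,-3,0,-0.13,0,0,0,0,-3,0,0,0,0,0,0,-2,0,0,0,0,0,0,0,0,0,0,0])

```text
t: 43.65
tool_pos: [0.5202, -0.2561, 0.1266]
orientation: [-3.019, 0.026, -0.84]
force: [-0.6, 0.2, 0.5]
opening: 0.0005
```

```bash
python3 st.py 52.5 -26.4 87.9
```

```text
t 43.65 tcp cm [ 52.02 -25.61  12.66] jaw 89.2 ztool [ 0.517  0.003 -0.856] F [-0.59  0.24  0.51] op 0.05 T [-33.51 -47.18] q [-0.79 -0.27  2.14  0.48  0.93  0.57]
go dx 0.48 dy -0.79 rz -0.023 tilt fix [-0.003  0.517  0.   ]
```

Emit:
apply_moves(commands=[0,-0.8,-2,0,0,0,0,0,0,-3,0,0,0,0,0,0,-3,0,0,0,0,0,0,-0.5,0,0,0,0,0,0,0,0,0,0,0])

```text
t: 44.28
tool_pos: [0.5282, -0.265, 0.052]
orientation: [-3.02, 0.006, -0.861]
force: [0.3, 0.2, 0.8]
opening: 0.0004
```

```bash
python3 st.py 55 -26.4 87.9
python3 - <<'E'
from h import *
n="top"
p,d=read_camera(n)
cv2.imwrite("pics/t7.png",cv2.resize(p[130:280,310:500],None,fx=4,fy=4,interpolation=cv2.INTER_CUBIC))
E
```

```text
t 44.27 tcp cm [ 52.82 -26.5    5.2 ] jaw 89.8 ztool [ 0.527 -0.    -0.85 ] F [0.3  0.18 0.8 ] op 0.04 T [-36.91 -42.82] q [-0.8  -0.11  2.17  0.58  0.77  0.42]
go dx 2.18 dy 0.1 rz -0.033 tilt fix [0.    0.527 0.   ]
```

View pics/t7.png

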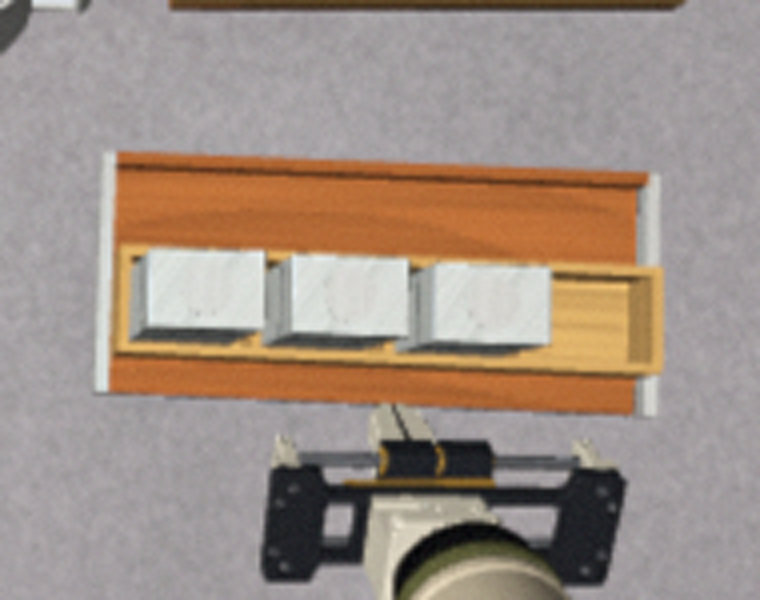

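The tins stand in slots 1-3 counting from the left. The closed, tilted fingers are in front of the rack at its middle. Now I lower and push.

Emit:
apply_moves(commands=[0,0,-1.5,0,0,0,0,1,0,0,0,0,0,0,1,0,0,0,0,0,0,0.8,0,0,0,0,0,0,0.8,0,0,0,0,0,0])

```text
t: 44.95
tool_pos: [0.5677, -0.267, 0.0393]
orientation: [3.017, -0.004, 0.865]
force: [-5.4, -1.5, 1.6]
opening: 0.0004
```

```bash
python3 st.py 60 -26.6 87.9
```

```text
t 44.95 tcp cm [ 56.77 -26.7    3.93] jaw 89.8 ztool [ 0.53  -0.004 -0.848] F [-5.42 -1.52  1.58] op 0.04 T [-43.88 -43.06] q [-0.74  0.    2.09  0.58  0.7   0.45]
go dx 3.23 dy 0.1 rz -0.033 tilt fix [0.004 0.53  0.   ]
```

In contact, about 5 N. I continue gently.

Emit:
apply_moves(commands=[0.8,0,-0.1,0,0,0,0,0.8,0,0,0,0,0,0,0.8,0,0,0,0,0,0,0.8,0,0,0,0,0,0])

```text
t: 45.45
tool_pos: [0.602, -0.2681, 0.0387]
orientation: [3.015, -0.005, 0.864]
force: [-4.9, -2.5, 2.0]
opening: 0.0006
```

```bash
python3 st.py 60 -26.8 87.9
```

```text
t 45.45 tcp cm [ 60.2  -26.81   3.87] jaw 89.8 ztool [ 0.53  -0.005 -0.848] F [-4.94 -2.54  2.02] op 0.06 T [-47.72 -42.95] q [-0.69  0.08  2.01  0.56  0.68  0.51]
go dx -0.2 dy 0.01 rz -0.032 tilt fix [0.005 0.53  0.   ]
```

Emit:
apply_moves(commands=[0.5,0,0,0,0,0,0,0.5,0,0,0,0,0,0])

```text
t: 45.7
tool_pos: [0.6097, -0.2684, 0.0379]
orientation: [3.019, -0.001, 0.856]
force: [-100.0, 5.1, 71.5]
opening: 0.0005
```

Emit:
apply_moves(commands=[0.4,0,0,0,0,0,0])

```text
t: 45.82
tool_pos: [0.6097, -0.2685, 0.0379]
orientation: [3.024, 0.003, 0.846]
force: [-92.4, 9.6, 71.5]
opening: 0.0003
```

Emit:
apply_moves(commands=[0.4,0,0,0,0,0,0])

```text
t: 45.95
tool_pos: [0.6096, -0.2686, 0.038]
orientation: [-3.028, -0.007, -0.837]
force: [-77.6, 8.8, 57.1]
opening: 0.0004
```

The stop was reached, with a much harder spike than I intended. I back off now.

Emit:
apply_moves(commands=[-0.5,0,0,0,0,0,0,-2,0,0,0,0,0,0,-3,0,0,0,0,0,0,-3,0,2,0,0,0,0,0,0,4,0,0,0,0,0,0,4,0,0,0,0,0,0,4,0,0,0,0,0,0,4,0,0,0,0])

```text
t: 46.95
tool_pos: [0.5214, -0.2644, 0.2201]
orientation: [-3.021, -0.004, -0.83]
force: [-0.3, -0.6, -0.5]
opening: 0.0005
```

```bash
python3 st.py; python3 kt.py
python3 - <<'E'
from h import *
for n in("top","scene"):
  p,d=read_camera(n);P=cloud(n,d);P[d==0]=9
  cv2.imwrite(f"pics/{n}8.png",p)
  Q=P.copy();Q[Q[...,0]<.54]=9
  print(n,"rack",fit(Q,(.645,-.265),.19,.049,.060))
  for y in(-.145,-.225,-.305): print(fit(P,(.645,y),.045,.12,.14))
E
```

```text
t 46.95 tcp cm [ 52.14 -26.44  22.01] jaw 90.3 ztool [ 0.511  0.008 -0.859] F [-0.35 -0.56 -0.47] op 0.05 T [-32.59 -48.92] q [-0.8  -0.34  2.02  0.43  1.12  0.64]
scene side [-0.0243 -0.0171  0.0316  0.0344  0.0344] 0.09 45
scene top [-0.0339 -0.0313  0.0039  0.0331  0.0337] 0.1249 187
scene cheek [-0.0398 -0.0388  0.0031  0.0401  0.0402] 0.0794 167
top side [-0.0339 -0.0339 -0.0333  0.0038  0.0059] 0.0901 15
top top [-0.0332 -0.0326 -0.001   0.0307  0.0314] 0.1247 554
top cheek [-0.0398 -0.0393 -0.0007  0.038   0.0386] 0.0795 413
top rack (723.4, -268.6, 219.3, 326.7, -2.1, 806, np.float64(0.0539))
(650.4, -143.8, 45.3, 65.7, -1.5, 590, np.float64(0.1291))
(647.1, -224.8, 45.0, 66.8, -1.6, 596, np.float64(0.1292))
(642.7, -303.9, 45.3, 65.8, -1.7, 599, np.float64(0.1289))
scene rack (723.4, -271.7, 220.7, 326.6, -2.8, 1136, np.float64(0.054))
(652.4, -147.2, 49.2, 66.3, -1.0, 343, np.float64(0.1289))
(649.5, -220.7, 49.2, 80.1, -2.9, 371, np.float64(0.129))
(645.4, -307.3, 50.4, 65.9, -1.9, 393, np.float64(0.1291))
```

View pics/scene8.png

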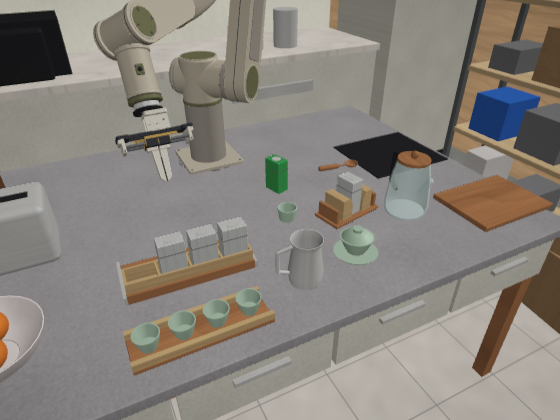

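Run:
```python
from h import *
for n in("top","scene"):
  p,d=read_camera(n);P=cloud(n,d);P[d==0]=9
  for lab,D,lo,hi in(("before",np.load(n+"0.npy"),.54,.66),("now",d,.59,.71)):
    Q=cloud(n,D);Q[D==0]=9;Q[(Q[...,0]<lo)|(Q[...,0]>hi)]=9
    print(n,lab,fit(Q,((lo+hi)/2,-.265),.18,.049,.060))
  # runner extents near the middle
  m=(abs(P[...,1]+.265)<.1)&(P[...,2]>.005)&(P[...,2]<.012)&(P[...,0]>.5)&(P[...,0]<.75)
  print("runner x",np.percentile(P[...,0][m],[1,99]).round(4))
```

```text
top before (592.0, -263.9, 65.6, 326.9, -2.2, 1048, np.float64(0.0539))
top now (646.7, -265.7, 65.8, 326.8, -2.2, 713, np.float64(0.0542))
runner x [0.5365 0.6163]
scene before (592.8, -266.2, 73.3, 326.2, -1.8, 954, np.float64(0.0538))
scene now (647.1, -268.2, 73.0, 326.0, -2.3, 973, np.float64(0.0543))
runner x [0.5374 0.693 ]
```

Rack travel: it started about 5.5 mm in (front face 22.5 mm behind the runner's edge, against 17 mm at zero) and moved 54.5 mm, so it is at about 60 mm, home. I hand in.

```bash
python3 -c "
from plant import *
print(close_job(), read_state()['t'])"
```

```text
the job is handed in; nothing more can be done
the job is handed in; nothing more can be done
```

The tins and rack all ended where asked, but I hit the rack stop too hard, and that may have broken the 120 N wrist-force limit. At the stop the reading was [-100, 5, 71] N, about 123 N in total at the end of that step. I backed off after two more small pushes, which were not needed. Whether the run still counts depends on how that reading is judged.

- **Full tin:** Four tins were present. The one at the right front lifted at about 6 N, so it was the full one. I pushed it down into the keeper until it met the board. It first sat 4 mm off centre. Regripping it by its width and shifting it brought it to within about 1 mm of the middle of the cheeks. Its top measures 0.125 m, which means it is seated.
- **Empty tins:** Two of the other three weighed 1.3 to 1.6 N each; the last reached about 2 N in transit. They stand upright in three slots of the rack, one to a slot, with tops at 0.129 m.
- **Rack:** I slid it home last, until I felt the stop. Both cameras show 54.5 mm of travel from a start about 5.5 mm in, so it is at about 60 mm, fully home.
- **Other things:** The last picture shows the kettle, pitcher, gaiwan, cup and the green look-alike standing where they were.

I handed in at about 47 s of the 210 s, with the arm clear of everything. I saw no sign of a tin being knocked aside during the run.

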